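Hang up the shoe hammers and turn the finisher spindle flat-up

TASK

The worn brush has just been knocked off the finishing machine's spindle: first hang every hammer and mallet lying on the bench back in the rack, each dropped handle-first down through a ring of its own until its head catches on the ring. Only when they are all hanging, roll the spindle in its V-blocks until the yellow-marked flat faces squarely up, ready for the new brush's set screw, and leave it so. Leave the glue tin, the glue stick and the shoe last where they stand.

Things in the scene. Friction and masses are not known exactly. Their poses are not given: they have to be found in the camera images.
- steel_hammer: Small steel-headed shoe hammer with pale wooden handle, about 240 g. Origin on the handle axis at the head's underside; +x along the handle towards the head, y along the head. Handle on the -x side, 145 mm: neck 100 mm long, 20 (y) by 18 mm (z), then butt 45 mm long, 22 (y) by 28 mm (z). Head 28 mm (x) by 88 mm (y) by 28 mm (z). Starts lying flat, axis 14 mm above the bench. May be absent.
- white_mallet: Small mallet with round white plastic head and red handle, about 180 g. Origin on the handle axis at the head's underside; +x along the handle towards the head, y along the head. Handle on the -x side, 145 mm: neck 100 mm long, 20 (y) by 18 mm (z), then butt 45 mm long, 22 (y) by 28 mm (z). Head 28 mm (x) by 88 mm (y) by 28 mm (z). Starts lying flat, axis 14 mm above the bench. May be absent.
- brass_hammer: Small brass-headed hammer with black handle, about 280 g. Origin on the handle axis at the head's underside; +x along the handle towards the head, y along the head. Handle on the -x side, 145 mm: neck 100 mm long, 20 (y) by 18 mm (z), then butt 45 mm long, 22 (y) by 28 mm (z). Head 28 mm (x) by 88 mm (y) by 28 mm (z). Starts lying flat, axis 14 mm above the bench. May be absent.
- rack: Green fixed tool rack, 300 mm wide along its y; origin under its rings at bench height, below the middle ring. Three steel rings stand out in a row along y, 95 mm apart, towards -x from a rail on two posts; the rail's front is 61 mm to +x of the ring centres, its top level with the rings' tops. +x points away from the robot's side.
- ring0 (a point): Centre of the top face of the first (-y) ring of the rack (seen with the rack's rail behind the rings), 165 mm above the bench. Steel ring, inner diameter 46 mm, outer 60 mm, 16 mm tall, hole vertical and open below down to the 8 mm base plate. Frame axes as the rack's.
- ring1 (a point): Centre of the top face of the middle ring of the rack (seen with the rack's rail behind the rings), 165 mm above the bench. Steel ring, inner diameter 46 mm, outer 60 mm, 16 mm tall, hole vertical and open below down to the 8 mm base plate. Frame axes as the rack's.
- ring2 (a point): Centre of the top face of the last (+y) ring of the rack (seen with the rack's rail behind the rings), 165 mm above the bench. Steel ring, inner diameter 46 mm, outer 60 mm, 16 mm tall, hole vertical and open below down to the 8 mm base plate. Frame axes as the rack's.
- vblocks: Fixed pair of V-blocks on a grey plate 100 x 190 x 10 mm; origin at the centre of the underside, y along the spindle. The blocks are 22 mm long in y, centred at y = -55 and +55 mm, so an 88 mm stretch of the spindle between them is free to grasp all round.
- spindle_axis (a point): Point on the spindle's axis midway between the V-blocks, 85 mm above the bench; axes as the V-blocks' (y along the spindle).
- spindle (a joint): Roll of the spindle about the V-blocks' +y, rad, no end stops: 0 or any whole turn = flat straight up; positive turns it from up towards the V-blocks' +x. Dark steel shaft, diameter 24 mm, held down by loose brass straps (tops 17 mm above its axis); turns against 0.05 N m friction and stays put. To turn it, pinch it between the blocks and swing the gripper about its axis, regrasping as needed.
- spindle_flat (a point): Centre of the yellow-marked flat, 45 mm long, 21 mm wide, on the D-shaped end of the spindle that overhangs at +y (94.5 mm from the middle; flat 5.5 mm from the axis). z is the flat's outward normal, y runs along the spindle.
- glue_tin: Yellow glue tin, 90 mm across, 115 mm tall, origin under its centre. Bystander: leave alone.
- glue_stick: Black glue stick with red cap, standing, 30 mm across, 115 mm tall, origin under its centre. Bystander: leave alone.
- shoe_last: Wooden shoe last, about 220 mm long, 80 mm wide, 100 mm tall at the heel, origin under its middle. Bystander: leave alone.
There are look-alikes about, which are no part of the job. Of the things like the brass_hammer, leave any that is blue, green or turquoise; of the rest the smaller one is meant.

How it is judged:
On the way, in this order (a step that is already met when the one before it is completed fails the run):
1. every hammer and mallet hangs by its head in a ring (((horizontal distance between steel_hammer and ring0 below 0.028 m and z of steel_hammer in the frame of ring0 between -0.008 and 0.02 m) or (horizontal distance between steel_hammer and ring1 below 0.028 m and z of steel_hammer in the frame of ring1 between -0.008 and 0.02 m) or (horizontal distance between steel_hammer and ring2 below 0.028 m and z of steel_hammer in the frame of ring2 between -0.008 and 0.02 m)) and angle between each of steel_hammer, white_mallet, brass_hammer's own x axis and vertical below 0.45 rad and ((horizontal distance between white_mallet and ring0 below 0.028 m and z of white_mallet in the frame of ring0 between -0.008 and 0.02 m) or (horizontal distance between white_mallet and ring1 below 0.028 m and z of white_mallet in the frame of ring1 between -0.008 and 0.02 m) or (horizontal distance between white_mallet and ring2 below 0.028 m and z of white_mallet in the frame of ring2 between -0.008 and 0.02 m)) and ((horizontal distance between brass_hammer and ring0 below 0.028 m and z of brass_hammer in the frame of ring0 between -0.008 and 0.02 m) or (horizontal distance between brass_hammer and ring1 below 0.028 m and z of brass_hammer in the frame of ring1 between -0.008 and 0.02 m) or (horizontal distance between brass_hammer and ring2 below 0.028 m and z of brass_hammer in the frame of ring2 between -0.008 and 0.02 m))), for 0.2 s.
2. the spindle's flat faces up (angle between spindle_flat's own z axis and vertical below 0.14 rad and velocity of joint spindle between -0.1 and 0.1 rad/s), for 0.2 s.
At the end, for the whole second after the job is handed in: Every tool present hangs in a ring, head up within 0.45 rad of upright, the underside of its head on the ring (at most 20 mm above and 8 mm below the ring's top, within 28 mm of its centre; a slight swing is allowed); the spindle's flat faces up within 0.14 rad and is still (all of step 1 and all of step 2); the robot touches nothing.
It fails at once if the glue tin is disturbed (moved more than 30 mm) (distance of glue_tin from where it was at the start of the episode above 0.03 m).
It fails at once if the glue stick is disturbed (moved more than 30 mm) (distance of glue_stick from where it was at the start of the episode above 0.03 m).
It fails at once if the shoe last is disturbed (moved more than 30 mm) (distance of shoe_last from where it was at the start of the episode above 0.03 m).
Of steel_hammer, white_mallet, brass_hammer only 2 to 3 are there at a start; the rules pass over those that are not, and their reading is None.
At some moment in a run one of steel_hammer, white_mallet, brass_hammer may be knocked a few centimetres aside while the robot is not near it.
It also fails if it takes over 208 s, if anything falls off the work surface, if the arm or the gripper's body presses on something with over 40 N, if the wrist force passes 120 N, or if a joint passes its speed limit or range.

ROBOT

A 6-joint arm with a two-finger parallel gripper is mounted at the origin on the work surface. World frame = base frame: x ahead of the robot, y to its left, z up, the work surface at z = 0. Lengths are in m, angles in rad, forces in N, time in s.
With the tool pointing down it reaches from about 0.425 to 0.95 m from the base axis. Payload 3.5 kg.
Tool frame: the origin (TCP) lies on the centre line of the jaws, within the pads' length; the fingertips stand 14 mm ahead of it and the grasp point (between the pads) lies 5 mm behind it (ctrl.finger_overhang is the distance from the TCP to the fingertips, in m); z points along the fingers, y is the line along which they close (so a half turn about z gives the same grasp; the last joint's range is limited). The gripper opens to 85 mm and grips with 20 to 120 N. Pads are 22 mm wide; open, the fingers measure 114 mm over their backs; the gripper's body (76 mm by 85 mm) begins 54 mm behind the grasp point. The pads swing forward as they close: fully open they stand 13 mm farther back than shut.
Start: joints at [1.061, 0.286, 1.577, -0, 1.279, -0.15], TCP at [0.238, 0.632, 0.245] pointing down, gripper open.
Joint ranges: [-2.77, 2.77], [-0.9, 2.22], [0.21, 2.48], [-1.53, 4.67], [0.24, 2.81], [-2.84, 2.84]. Speed limits (rad/s): [2.79, 2.79, 3.14, 3.14, 3.14, 3.14].

INTERFACE

Orientations are given as a unit quaternion [x, y, z, w].
In Python, from plant import ctrl gives the robot as it stands.
- The arm moves only by the tool send_rows, never from a script. Its argument "moves" is text: rows parted by semicolons, each of 7 numbers parted by spaces: the turn, a rotation vector about the tool's x, y, z in units of 360 degrees (1.0 is 360 degrees), then the shift along the tool's x, y, z in units of 20 cm (1.0 is 20 cm), then the gripper's target within -1 to 1 (fully open at 1, half-way at 0, shut at -1). A call has 1 to 12 rows; each row is the pose to reach, as a shift and turn from the pose commanded when the call began, along the tool's axes at that moment, turning the shorter way round; what a row does not reach only later rows make up. A row lasts 1/8 s, in which the tool goes at most 62.5 mm and 10.7 degrees, less where a joint would pass 70% of its speed; a pose out of reach is approached as far as the arm can. A call with a number of a shift or a turn outside -1 to 1 is refused whole. A call with a gripper value outside its range is refused whole. The fingers move at their own pace and stop on an object; "newtons" is the grip in N (left out, the last holds). Time passes only in rows, so rows that repeat a pose let the fingers close. It gives the time, the measured TCP pose, the force, the opening and the grip force at its end, in the units of the state.
- ctrl.get_state(): the state, without advancing time (a new reading comes with each control period).
- ctrl.read_camera(name): name is "side" or "top" or "wrist"; returns a dict with "image" (480x640x3 uint8, red, green, blue), "fovy" (degrees; the focal length in pixels is half the picture's height over the tangent of half this angle, whatever the lens; pixels are square), "cx", "cy" (the principal point, pixels), "extrinsics" (4x4, takes a point from camera to world coordinates). Camera axes: x right, y up, looking along -z (the intrinsics and any distortion apply to the point x, -y, -z); pixel columns grow to the right and rows downward; lengths in m; the calibration is good to about 2 mm. A picture is of the moment at which its call begins. There is no depth.
- ctrl.sign_off(): hands the job in; it is judged then, once.
The state is a dict: "time": time; "qpos": joint angles; "dq": joint speeds; "joint_efforts": joint torques, N m; "eef_pos": TCP position; "tcp_rot": TCP orientation; "contact_force": force on the tool from outside, world axes, zero at the start; "wrist_torque": the same for the moment, N m; "opening": opening from 0.0 (shut) to 1.0 (fully open); "finger_force": force on a finger pad.
Only numpy, scipy, OpenCV 4.12 (cv2) and the standard library are available. Lean on these libraries where they do the work, as an engineer would, in place of code of your own. Each camera call takes 0.05 s, during which the arm holds its last target. There are 200 camera calls.

## Working session

There is one attempt and no reset: what is moved stays moved. The work goes in short steps, Python scripts to look and compute and a tool call to move; the robot and the scene stay as the last step left them, time stands still between calls to the robot, and variables do not carry over. Pictures are saved under pics/ and viewed, at most 14 in all, crops included, and the job is handed in when it is done.

Besides the shell and the picture viewer there is one more tool, called after "Request:" in YAML: its name, and indented under it one key for each argument. send_rows: Moves the arm, as the interface text tells. Its arguments: {"type":"object","properties":{"moves":{"type":"string"},"newtons":{"type":"number"}},"required":["moves"]}

```bash
mkdir -p pics; ls; cat > h.py <<'E'
import numpy as np, cv2
from scipy.spatial.transform import Rotation as R
from plant import ctrl
def snap(name,fn,crop=None,scale=1):
    c=ctrl.read_camera(name); im=c["image"][:,:,::-1].copy()
    np.save(f"pics/{fn}.npy",im); 
    import pickle; pickle.dump({k:c[k] for k in c if k!="image"},open(f"pics/{fn}.pkl","wb"))
    if crop: x0,y0,x1,y1=crop; im=im[y0:y1,x0:x1]
    if scale!=1: im=cv2.resize(im,None,fx=scale,fy=scale,interpolation=cv2.INTER_CUBIC)
    cv2.imwrite(f"pics/{fn}.png",im); return c
def load(fn):
    import pickle; return pickle.load(open(f"pics/{fn}.pkl","rb"))
def ray(c,u,v):
    f=240/np.tan(np.radians(c["fovy"])/2); T=np.array(c["extrinsics"])
    d=T[:3,:3]@np.array([(u-c["cx"])/f,-(v-c["cy"])/f,-1]); return T[:3,3],d
def onz(c,u,v,z):
    o,d=ray(c,u,v); return o+d*(z-o[2])/d[2]
def proj(c,p):
    f=240/np.tan(np.radians(c["fovy"])/2); T=np.array(c["extrinsics"])
    q=T[:3,:3].T@(np.array(p)-T[:3,3]); return c["cx"]+f*q[0]/-q[2], c["cy"]+f*q[1]/q[2]
def rows(pos,rot,s=None):
    """shift/turn from measured pose to target in move units; rot = 3x3 or Rotation"""
    s=s or ctrl.get_state(); R0=R.from_quat(s["tcp_rot"])
    sh=R0.inv().apply(np.array(pos)-s["eef_pos"])/0.2
    tv=(R0.inv()*rot).as_rotvec()/(2*np.pi)
    return np.round(tv,4),np.round(sh,4)
E
python3 - <<'E'
from h import *
for n in("top","side","wrist"):
    c=snap(n,n+"0"); print(n,{k:np.round(c[k],3).tolist() for k in c if k!="image"})
s=ctrl.get_state(); print(s)
E
```

```text
pics
top {'fovy': 54.958, 'cx': 319.013, 'cy': 240.353, 'extrinsics': [[-0.007, 0.984, -0.181, 0.29], [-1.0, -0.009, -0.01, 0.061], [-0.012, 0.181, 0.983, 1.313], [0.0, 0.0, 0.0, 1.0]]}
side {'fovy': 42.579, 'cx': 313.14, 'cy': 239.57, 'extrinsics': [[0.923, 0.204, -0.326, 0.067], [-0.384, 0.542, -0.747, -0.979], [0.024, 0.815, 0.579, 0.921], [0.0, 0.0, 0.0, 1.0]]}
wrist {'fovy': 70.256, 'cx': 322.452, 'cy': 237.543, 'extrinsics': [[0.352, -0.898, -0.263, 0.168], [0.936, 0.337, 0.101, 0.657], [-0.002, -0.282, 0.959, 0.372], [0.0, 0.0, 0.0, 1.0]]}
{'time': 0.15, 'qpos': array([ 1.06102970e+00,  2.87012056e-01,  1.57786305e+00,  1.81151008e-05,
        1.27858794e+00, -1.50006861e-01]), 'dq': array([ 4.66585450e-05, -2.40764870e-03, -4.02797540e-03,  7.69810489e-04,
        1.50365587e-03,  1.60982748e-04]), 'joint_efforts': array([ 1.62253749e-03, -4.06601429e+01, -2.93144649e+01, -1.63325067e-04,
        3.92313188e-03,  6.25514787e-06]), 'eef_pos': array([0.23736388, 0.63136441, 0.24421954]), 'tcp_rot': array([ 1.78913894e-01,  9.83864291e-01, -8.81963828e-04, -3.11148305e-04]), 'contact_force': array([-0.33477349, -0.243682  , -0.34817945]), 'wrist_torque': array([-0.03076253, -0.01242836, -0.0312753 ]), 'finger_force': 0.0, 'opening': 1.0034912301314907}
```

View pics/top0.png

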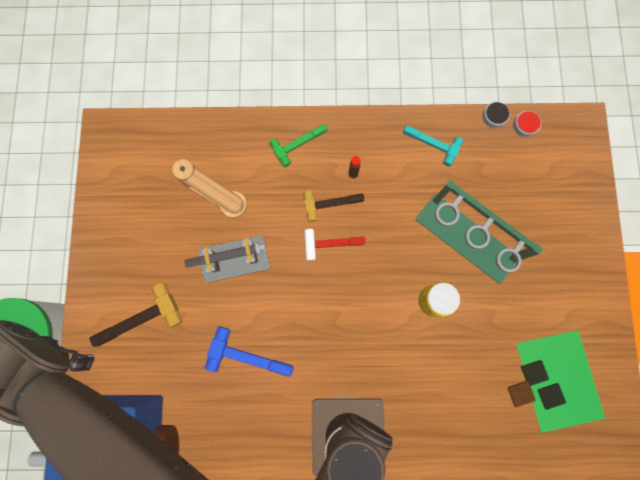

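View pics/side0.png

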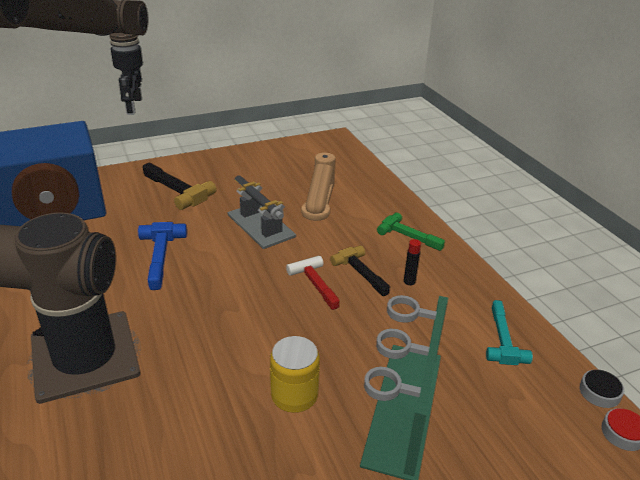

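```bash
python3 - <<'E'
from h import *
im=np.load("pics/top0.npy")
a=cv2.resize(im[175:275,280:380],None,fx=4,fy=4,interpolation=cv2.INTER_CUBIC)
b=cv2.resize(im[175:275,425:525],None,fx=4,fy=4,interpolation=cv2.INTER_CUBIC)
w=cv2.resize(np.load("pics/wrist0.npy"),(266,200))
d=cv2.resize(im[230:280,180:280],None,fx=4,fy=4,interpolation=cv2.INTER_CUBIC)
out=np.zeros((600,800,3),np.uint8); out[:400,:400]=a; out[:400,400:]=b; out[400:,:400]=d; out[400:,400:666]=w
cv2.imwrite("pics/crop1.png",out)
E
```

```text
(no output)
```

View pics/crop1.png

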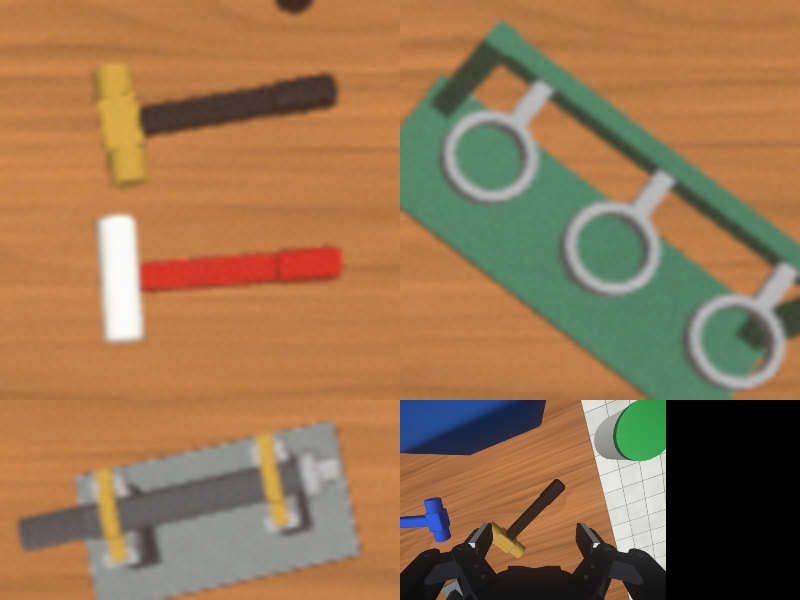

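```bash
python3 - <<'E'
from h import *
c=load("top0")
P=lambda X,Y,z,x0=280,y0=175:onz(c,(X+.5)/4-.5+x0,(Y+.5)/4-.5+y0,z)
for n,a,b in(("brass",(141,121),(337,89)),("white",(142,277),(342,262))):
    A,B=P(*a,.02),P(*b,.026); d=A-B; print(n,A.round(4),B.round(4),np.hypot(*d[:2]).round(4),np.degrees(np.arctan2(d[1],d[0])).round(1))
rs=[P(x,y,.165,425) for x,y in((90,156),(212,248),(337,341))]
print(np.round(rs,4)); d=rs[0]-rs[2]; print(np.linalg.norm(d),np.degrees(np.arctan2(d[1],d[0])))
Q=lambda X,Y,z:onz(c,(X+.5)/4-.5+180,(Y+.5)/4-.5+230,z)
print("straps",Q(112,116,.1),Q(273,80,.1),"end",Q(22,134,.09))
cs=load("side0")
for p in rs: print(proj(cs,p))
print("tin",onz(c,443,299,.115),"stick",onz(c,356,161,.115),"finger_overhang",ctrl.finger_overhang)
E
```

```text
brass [0.6322 0.0854 0.02  ] [ 0.653  -0.0561  0.026 ] 0.143 98.4
white [0.5178 0.0853 0.02  ] [ 0.5263 -0.0566  0.026 ] 0.1421 93.4
[[ 0.5676 -0.2543  0.165 ]
 [ 0.5072 -0.3276  0.165 ]
 [ 0.4474 -0.4013  0.165 ]]
0.18984687803338918 50.743144549978076
straps [0.46635164 0.37003382 0.1       ] [0.48969127 0.2632465  0.1       ] end [0.45613535 0.43259926 0.09      ]
(np.float64(401.92677951562405), np.float64(305.03236292843013))
(np.float64(392.2638851449277), np.float64(339.616761201985))
(np.float64(381.5571557024082), np.float64(379.458145222189))
tin [ 0.35424847 -0.24465937  0.115     ] stick [ 0.72920267 -0.02905847  0.115     ] finger_overhang 0.014
```

```bash
cat >> h.py <<'E'
def rot(x,z):
    x=np.array(x,float);z=np.array(z,float);z/=np.linalg.norm(z);y=np.cross(z,x);y/=np.linalg.norm(y)
    return R.from_matrix(np.c_[np.cross(y,z),y,z])
def ang(d,t=0): return np.array([np.cos(np.radians(d)),np.sin(np.radians(d)),t])
E
python3 - <<'E'
from h import *
# grasp point: 22 mm behind white head underside
o=np.array([.5178,.0853]); p=o-.022*ang(93.4)[:2]; print(p)
print(rows([*p,.25],rot(ang(93.4),[0,0,-1])))
E
```

```text
[0.51910474 0.06333872]
(array([-3.000e-04,  1.000e-04,  1.833e-01]), array([-2.3184, -2.1624, -0.0256]))
```

Request:
send_rows:
  moves: "0 0 0.18 -1 -0.93 -0.02 0.2;0 0 0.18 -1 -0.93 -0.02 0.2;0 0 0.18 -1 -0.93 -0.02 0.2;0 0 0.18 -1 -0.93 -0.02 0.2;0 0 0.18 -1 -0.93 -0.02 0.2;0 0 0.18 -1 -0.93 -0.02 0.2;0 0 0.18 -1 -0.93 -0.02 0.2;0 0 0.18 -1 -0.93 -0.02 0.2"

```text
time: 1.15
eef_pos: [0.3591, 0.3874, 0.2491]
tcp_rot: [0.677, 0.736, -0.0, -0.0]
contact_force: [-0.7, -0.5, 0.6]
opening: 0.604
finger_force: 0.0
```

```bash
cat > log.py <<'E'
from h import *
import json
s=ctrl.get_state(); open("fk.jsonl","a").write(json.dumps([list(map(float,s[k])) for k in("qpos","eef_pos","tcp_rot")])+"\n")
print(s["qpos"].round(3),s["time"])
E
python3 - <<'E'
from log import *
print(rows([.519,.0633,.25],rot(ang(93.4),[0,0,-1])))
E
```

```text
[ 0.631 -0.042  1.931 -0.     1.253  0.548] 1.15
(array([-0.0001,  0.    ,  0.0038]), array([-1.6812,  0.6623, -0.0043]))
```

Request:
send_rows:
  moves: "0 0.06 0 -1 0.38 0 0.2;0 0.06 0 -1 0.38 0 0.2;0 0.06 0 -1 0.38 0 0.2;0 0.06 0 -1 0.38 0 0.2;0 0.06 0 -1 0.38 0 0.2"

```text
time: 1.78
eef_pos: [0.452, 0.1926, 0.2493]
tcp_rot: [0.667, 0.721, 0.127, -0.137]
contact_force: [-0.1, 0.4, 0.1]
opening: 0.6
finger_force: 0.0
```

```bash
python3 - <<'E'
from log import *
print(rows([.519,.0633,.25],rot(ang(93.4),[0,0,-1])))
E
```

```text
[ 0.012 -0.167  2.075  0.393  1.282 -0.189] 1.775
(array([-0.0005, -0.06  ,  0.003 ]), array([-0.6225,  0.2833, -0.2499]))
```

Request:
send_rows:
  moves: "0 -0.06 0.003 -0.62 0.28 -0.25 0.2;0 -0.06 0.003 -0.62 0.28 -0.25 0.2;0 -0.06 0.003 -0.62 0.28 -0.25 0.2;0 -0.06 0.003 -0.62 0.28 -0.25 0.2;0 -0.06 0.003 -0.62 0.28 -0.25 0.2"

```text
time: 2.4
eef_pos: [0.5166, 0.0663, 0.2496]
tcp_rot: [0.685, 0.729, -0.001, -0.002]
contact_force: [0.1, -0.3, -0.2]
opening: 0.603
finger_force: 0.0
```

```bash
cat > fk.py <<'E'
from h import *
import json
from scipy.optimize import least_squares
def fk(q,p):
    h,a,b,L,ox,oy=p
    Rz=lambda t:R.from_rotvec([0,0,t]);Ry=lambda t:R.from_rotvec([0,t,0])
    r1=Rz(q[0]);r2=r1*Ry(q[1]);r3=r2*Ry(q[2]);r5=r3*Rz(q[3])*Ry(q[4])
    w=np.array([0,0,h])+r1.apply([ox,0,0])+r2.apply([0,0,a])+r3.apply([oy,0,b])
    return w+r5.apply([0,0,L]), r5*Rz(q[5]+P6)
P6=np.pi/2
def fit():
    D=[json.loads(l) for l in open("fk.jsonl")]
    f=lambda p:np.concatenate([fk(q,p)[0]-x for q,x,_ in D])
    s=least_squares(f,[.33,.45,.57,.35,0,0]); return s.x,np.abs(s.fun).max(),[ (R.from_quat(t).inv()*fk(q,s.x)[1]).magnitude().round(4) for q,_,t in D]
LO=np.array([-2.77,-.9,.21,-1.53,.24,-2.84])+.05;HI=np.array([2.77,2.22,2.48,4.67,2.81,2.84])-.05
def ik(pos,rt,p,q0):
    def f(q):
        x,r=fk(q,p); return np.r_[(x-pos)*10,(r.inv()*rt).as_rotvec()]
    s=least_squares(f,np.clip(q0,LO+.01,HI-.01),bounds=(LO,HI)); return s.x,np.abs(s.fun).max()
E
python3 - <<'E'
from log import *
from fk import *
open("fk.jsonl","a").write(json.dumps([[1.06102970e+00,2.87012056e-01,1.57786305,0,1.27858794,-.15],[.23736388,.63136441,.24421954],[.178913894,.983864291,-.00088,-.00031]])+"\n")
p,e,r=fit(); print(p.round(4),e,r); np.save("p.npy",p)
snap("wrist","w1")
q0=s["qpos"]
ring={2:[.5676,-.2543],0:[.4474,-.4013],1:[.5072,-.3276]}
for k in ring:
  for ph in range(-60,111,15):
    best=min((ik(np.r_[ring[k],.2],rot([0,0,1],ang(ph)),p,g) for g in([-.3,.3,1.8,1.5,1.5,0],[-.6,0,2,.8,1.5,-1],[-.6,.5,2,2.5,1.2,1.5])),key=lambda t:t[1])
    print(k,ph,best[0].round(2),round(best[1],3))
E
```

```text
[-6.800e-02 -5.800e-02  1.945e+00  1.000e-03  1.260e+00 -1.310e-01] 2.4Traceback (most recent call last):
  File "<stdin>", line 4, in <module>
  File "fk.py", line 14, in fit
    s=least_squares(f,[.33,.45,.57,.35,0,0]); return s.x,np.abs(s.fun).max(),[ (R.from_quat(t).inv()*fk(q,s.x)[1]).magnitude().round(4) for q,_,t in D]
                                                                               ^^^^^^^^^^^^^^^^^^^^^^^^^^^^^^^^^^^^^^^^^^^^^^^^^^^^^
AttributeError: 'float' object has no attribute 'round'
```

```bash
sed -i 's/\.magnitude().round(4)/.magnitude()/; s/h,a,b,L,ox,oy=p/h,a,b,L,ox,oy,ly=p/; s/\[ox,0,0\]/[ox,ly,0]/; s/\.35,0,0\]/.35,0,0,.1]/' fk.py
python3 - <<'E'
from fk import *
s=ctrl.get_state()
p,e,r=fit(); print(p.round(4),e,np.round(r,4)); np.save("p.npy",p)
snap("wrist","w1")
ring={2:[.5676,-.2543],0:[.4474,-.4013],1:[.5072,-.3276]}
for k in ring:
  for ph in range(-60,111,15):
    best=min((ik(np.r_[ring[k],.2],rot([0,0,1],ang(ph)),p,g) for g in([-.3,.3,1.8,1.5,1.5,0],[-.6,0,2,.8,1.5,-1],[-.6,.5,2,2.5,1.2,1.5])),key=lambda t:t[1])
    print(k,ph,best[0].round(2),round(best[1],3))
E
```

```text
[0.2403 0.443  0.5725 0.2353 0.     0.0206 0.1009] 2.3674163114884017e-06 [0. 0. 0. 0.]
2 -60 [-0.34  0.26  2.24  3.97  1.1  -2.03] 0.0
2 -45 [-0.46  0.18  2.34  3.53  0.98 -1.8 ] 0.0
2 -30 [-0.62  0.14  2.39  3.02  0.96 -1.5 ] 0.0
2 -15 [-0.78  0.14  2.38  2.53  1.04 -1.23] 0.0
2 0 [-0.9   0.19  2.32  2.14  1.19 -1.05] 0.0
2 15 [-0.97  0.28  2.21  1.85  1.36 -0.94] 0.0
2 30 [-0.99  0.37  2.08  1.61  1.54 -0.88] 0.0
2 45 [-0.98  0.47  1.93  1.42  1.7  -0.84] 0.0
2 60 [-0.95  0.57  1.77  1.26  1.87 -0.82] 0.0
2 75 [-0.9   0.66  1.62  1.12  2.04 -0.82] 0.0
2 90 [-0.85  0.75  1.48  0.97  2.21 -0.86] 0.0
2 105 [-0.78  0.82  1.35  0.8   2.36 -0.94] 0.0
0 -60 [-0.81  0.13  2.4   3.43  0.98 -1.74] 0.0
0 -45 [-0.97  0.11  2.43  2.93  0.99 -1.45] 0.025
0 -30 [-1.13  0.11  2.42  2.43  1.08 -1.19] 0.0
0 -15 [-1.25  0.17  2.35  2.06  1.24 -1.03] 0.0
0 0 [-1.31  0.26  2.23  1.78  1.41 -0.94] 0.0
0 15 [-1.32  0.36  2.1   1.56  1.58 -0.88] 0.0
0 30 [-1.31  0.46  1.95  1.37  1.75 -0.85] 0.0
0 45 [-1.27  0.55  1.8   1.22  1.91 -0.84] 0.0
0 60 [-1.22  0.64  1.65  1.07  2.07 -0.86] 0.0
0 75 [-1.16  0.73  1.51  0.91  2.23 -0.9 ] 0.0
0 90 [-1.09  0.8   1.39  0.73  2.38 -0.99] 0.0
0 105 [-1.02  0.86  1.3   0.5   2.5  -1.16] 0.0
1 -60 [-0.56  0.18  2.34  3.72  1.03 -1.9 ] 0.0
1 -45 [-0.71  0.12  2.41  3.23  0.96 -1.62] 0.0
1 -30 [-0.88  0.1   2.43  2.71  1.01 -1.33] 0.008
1 -15 [-1.03  0.13  2.39  2.28  1.14 -1.12] 0.0
1 0 [-1.12  0.21  2.3   1.95  1.31 -0.99] 0.0
1 15 [-1.16  0.3   2.18  1.69  1.48 -0.91] 0.0
1 30 [-1.16  0.4   2.03  1.48  1.64 -0.87] 0.0
1 45 [-1.14  0.5   1.88  1.31  1.81 -0.84] 0.0
1 60 [-1.09  0.59  1.73  1.16  1.97 -0.84] 0.0
1 75 [-1.04  0.68  1.59  1.01  2.14 -0.87] 0.0
1 90 [-0.97  0.76  1.45  0.85  2.29 -0.93] 0.0
1 105 [-0.9   0.83  1.34  0.65  2.43 -1.04] 0.0
```

View pics/w1.png

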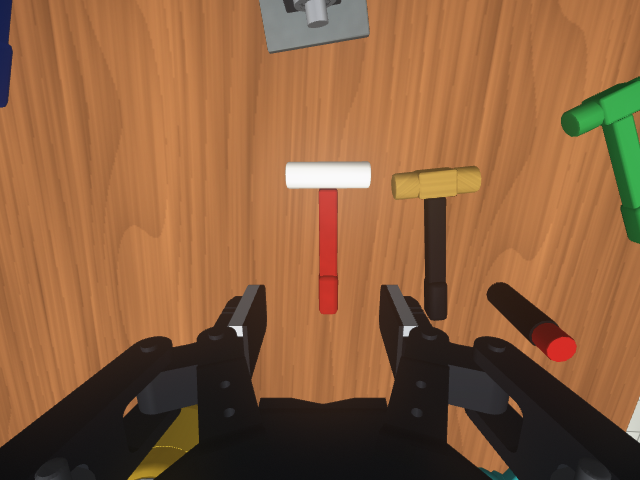

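```bash
python3 - <<'E'
from fk import *
c=load("w1"); p=np.load("p.npy"); s=ctrl.get_state()
for n,a,b in(("white",(328,189),(328,313)),("brass",(435,197),(436,319))):
    A,B=onz(c,*a,.02),onz(c,*b,.026); d=A-B; print(n,A.round(4),B.round(4),np.hypot(*d[:2]).round(4),np.degrees(np.arctan2(d[1],d[0])).round(1))
    if n=="white":
        yaw=np.degrees(np.arctan2(d[1],d[0])); u=ang(yaw); t=np.radians(20)
        tz=np.array([0,0,-1])*np.cos(t)-u*np.sin(t); rt=rot(u,tz)
        g=np.r_[A[:2],0]-u*.028+[0,0,.026]      # grasp point
        tcp=g+.005*tz; print("tcp",tcp)
        print("pre",rows(tcp-.07*tz,rt)); print("pick",rows(tcp,rt))
        q=s["qpos"]
        for f in np.linspace(0,1,6): # lift and turn
            r2=rot(rt.as_matrix()[:,0],rt.as_matrix()[:,2])*R.from_rotvec([0,f*np.pi/2,0])
            q,e=ik(tcp*[1,1,0]+[-.02*f,-.1*f,.05+.28*f],r2,p,q); print(q.round(2),round(e,3))
        for x,y,z,ph in((.47,-.2,.33,50),(.45,-.3,.33,0),(.4474,-.4013,.33,0),(.4474,-.4013,.19,0),(.5676,-.2543,.33,0),(.5676,-.2543,.19,0)):
            q,e=ik(np.array([x,y,z]),rot([0,0,1],ang(ph))*R.from_rotvec([0,-t,0]),p,q); print(q.round(2),round(e,3))
E
```

```text
white [0.5183 0.0862 0.02  ] [ 0.5278 -0.0553  0.026 ] 0.1418 93.8
tcp [0.52028715 0.05652838 0.02130154]
pre (array([-0.0008, -0.0558, -0.0006]), array([0.0688, 0.0181, 0.8134]))
pick (array([-0.0008, -0.0558, -0.0006]), array([-0.0514,  0.0201,  1.1421]))
[ 0.07  0.25  2.05 -0.45  0.89  0.3 ] 0.0
[-0.11  0.11  2.06 -0.04  0.97 -0.15] 0.0
[-0.29  0.04  2.04  0.28  1.18 -0.48] 0.0
[-0.44  0.04  1.98  0.51  1.45 -0.66] 0.0
[-0.57  0.09  1.92  0.7   1.73 -0.74] 0.0
[-0.65  0.14  1.88  0.89  1.99 -0.73] 0.0
[-1.05 -0.05  2.08  1.1   1.71 -0.56] 0.0
[-1.19 -0.36  2.33  1.37  1.1  -0.29] 0.0
[-1.28 -0.13  2.15  1.36  1.17 -0.36] 0.0
[-1.28  0.11  2.22  1.5   1.12 -0.69] 0.0
[-0.87 -0.21  2.22  1.5   0.8  -0.28] 0.0
[-0.87  0.05  2.29  1.81  0.83 -0.73] 0.0
brass [0.6315 0.0849 0.02  ] [ 0.6527 -0.0548  0.026 ] 0.1413 98.6
```

Request:
send_rows:
  moves: "0 -0.056 0 0.07 0.02 0.81 0.2;0 -0.056 0 0.07 0.02 0.81 0.2;0 -0.056 0 0.07 0.02 0.81 0.2;0 -0.056 0 0.07 0.02 0.81 0.2;0 -0.056 0 -0.01 0.02 1 0.2;0 -0.056 0 -0.03 0.02 1 0.2;0 -0.056 0 -0.03 0.02 1 0.2"

```text
time: 3.32
eef_pos: [0.5228, 0.0592, 0.0527]
tcp_rot: [0.675, 0.717, -0.12, 0.127]
contact_force: [0.4, -0.1, -0.4]
opening: 0.6
finger_force: 0.0
```

```bash
python3 - <<'E'
from fk import *
u=ang(93.8);t=np.radians(20);tz=np.array([0,0,-1])*np.cos(t)-u*np.sin(t)
print(rows([.5203,.0565,.0213],rot(u,tz)))
E
```

```text
(array([-0.0003,  0.0004, -0.0009]), array([ 0.0422, -0.0131,  0.1516]))
```

Request:
send_rows:
  moves: "0 0 -0.001 0.042 -0.013 0.15 0.2;0 0 -0.001 0.042 -0.013 0.15 0.2;0 0 -0.001 0.042 -0.013 0.15 -1;0 0 -0.001 0.042 -0.013 0.15 -1;0 0 -0.001 0.042 -0.013 0.15 -1;0 0 -0.001 0.042 -0.013 0.15 -1;0 0 -0.001 0.042 -0.013 0.15 -1;0 0 -0.001 0.042 -0.013 0.15 -1"
  newtons: 70

```text
time: 4.32
eef_pos: [0.5205, 0.0571, 0.0214]
tcp_rot: [0.672, 0.72, -0.12, 0.127]
contact_force: [-0.4, 1.9, 6.1]
opening: 0.211
finger_force: 70.8
```

```bash
cat > ctl.py <<'E'
from fk import *
p=np.load("p.npy")
T20=R.from_rotvec([0,-np.radians(20),0])
def place(ph): return rot([0,0,1],ang(ph))*T20
def chk(P0,R0,P1,R1,q,n=6):
    for f in np.linspace(0,1,n):
        r=R0*R.from_rotvec(f*(R0.inv()*R1).as_rotvec()); q,e=ik(P0+f*(P1-P0),r,p,q)
        if e>.002: print("bad",f,e)
    print("q end",q.round(2)); return q
E
python3 - <<'E'
from ctl import *
s=ctrl.get_state(); R0=R.from_quat(s["tcp_rot"])
print("lift",rows(s["eef_pos"]+[0,0,.12],R0))
print("turned",rows([.5,-.04,.34],place(93.8)))
q=chk(s["eef_pos"]+[0,0,.1],R0,np.array([.5,-.04,.34]),place(93.8),s["qpos"])
q=chk(np.array([.5,-.04,.34]),place(93.8),np.array([.44,-.25,.34]),place(30),q)
E
```

```text
lift (array([0., 0., 0.]), array([-0.207 , -0.0011, -0.5632]))
turned (array([-4.000e-04,  2.505e-01,  1.000e-04]), array([-0.9978, -0.1382, -1.3304]))
q end [-0.64  0.13  1.88  0.9   2.   -0.72]
q end [-1.2  -0.2   2.19  1.19  1.56 -0.45]
```

Request:
send_rows:
  moves: "0 0 0 -0.1 0 -0.28 -1;0 0 0 -0.2 0 -0.56 -1;0 0.03 0 -0.35 0 -0.75 -1;0 0.06 0 -0.5 -0.05 -0.9 -1;0 0.09 0 -0.6 -0.08 -1 -1;0 0.12 0 -0.7 -0.1 -1 -1;0 0.15 0 -0.8 -0.1 -1 -1;0 0.18 0 -0.8 -0.1 -1 -1;0 0.21 0 -0.8 -0.1 -1 -1;0 0.25 0 -0.8 -0.1 -1 -1;0 0.25 0 -0.8 -0.1 -1 -1;0 0.25 0 -0.8 -0.1 -1 -1"

```text
time: 5.82
eef_pos: [0.5052, -0.0258, 0.2606]
tcp_rot: [0.562, 0.597, 0.389, -0.42]
contact_force: [0.3, 0.5, -1.7]
opening: 0.214
finger_force: 69.9
```

```bash
python3 - <<'E'
from ctl import *
s=ctrl.get_state();print(s["qpos"].round(2))
print(rows([.44,-.25,.34],place(30)))
print(rows([.44,-.40,.34],place(0)))
E
```

```text
[-0.62  0.23  1.92  0.87  1.89 -0.81]
(array([-0.1669,  0.0011,  0.0598]), array([-0.0084, -0.4033, -1.1652]))
(array([-0.2451,  0.0014,  0.0885]), array([-0.2667, -0.4533, -1.8675]))
```

Request:
send_rows:
  moves: "0 0 0 0.25 0 -0.1 -1;0 0 0 0.38 0 -0.14 -1;-0.03 0 0.01 0.33 -0.1 -0.3 -1;-0.06 0 0.02 0.25 -0.2 -0.5 -1;-0.09 0 0.03 0.18 -0.3 -0.7 -1;-0.12 0 0.04 0.1 -0.38 -0.9 -1;-0.15 0 0.055 0.05 -0.4 -1 -1;-0.167 0.001 0.06 0.03 -0.4 -1 -1;-0.167 0.001 0.06 0.03 -0.4 -1 -1"

```text
time: 6.95
eef_pos: [0.4378, -0.2145, 0.3369]
tcp_rot: [0.791, 0.213, 0.554, -0.148]
contact_force: [0.2, 0.6, -1.3]
opening: 0.217
finger_force: 69.9
```

```bash
python3 - <<'E'
from ctl import *
s=ctrl.get_state();print(s["qpos"].round(2))
print(rows([.38,-.36,.34],place(0)))
E
```

```text
[-1.17 -0.28  2.26  1.2   1.54 -0.43]
(array([-0.0784,  0.0001,  0.0289]), array([-0.1971,  0.4848, -0.5823]))
```

Request:
send_rows:
  moves: "-0.03 0 0.01 -0.08 0.2 -0.2 -1;-0.06 0 0.02 -0.16 0.4 -0.45 -1;-0.078 0 0.029 -0.2 0.48 -0.58 -1;-0.078 0 0.029 -0.2 0.48 -0.58 -1;-0.078 0 0.029 -0.2 0.48 -0.58 -1;-0.078 0 0.029 -0.2 0.48 -0.58 -1"

```text
time: 7.7
eef_pos: [0.3812, -0.3598, 0.3391]
tcp_rot: [0.819, 0.001, 0.574, -0.003]
contact_force: [-0.3, 0.2, -1.3]
opening: 0.214
finger_force: 70.2
```

```bash
python3 - <<'E'
from ctl import *
c=snap("wrist","w2"); s=ctrl.get_state(); print(s["eef_pos"],s["qpos"].round(2))
for x in([.5676,-.2543,.165],[.5072,-.3276,.165],[.4474,-.4013,.165]): print(proj(c,x))
E
```

```text
[ 0.38112891 -0.35990143  0.33904719] [-1.41 -0.32  2.29  1.3   1.3  -0.33]
(np.float64(233.09173181719916), np.float64(289.31280682643546))
(np.float64(291.80893654381873), np.float64(331.5691246449717))
(np.float64(370.0151272401699), np.float64(386.9339974373654))
```

View pics/w2.png

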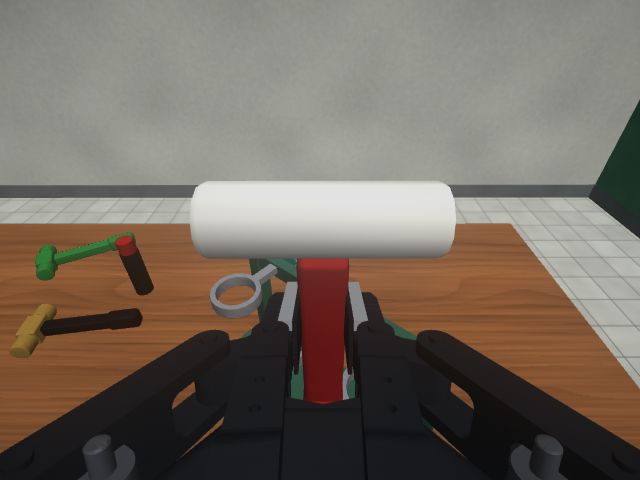

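```bash
python3 - <<'E'
from h import *
a=np.load("pics/w2.npy")[260:330,190:290]; b=np.load("pics/side0.npy")[285:405,355:435]
out=np.zeros((600,800,3),np.uint8)
out[:280,:400]=cv2.resize(a,None,fx=4,fy=4,interpolation=cv2.INTER_CUBIC)
out[:600,400:]=cv2.resize(b,None,fx=5,fy=5,interpolation=cv2.INTER_CUBIC)
cv2.imwrite("pics/crop2.png",out)
E
```

```text
(no output)
```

View pics/crop2.png

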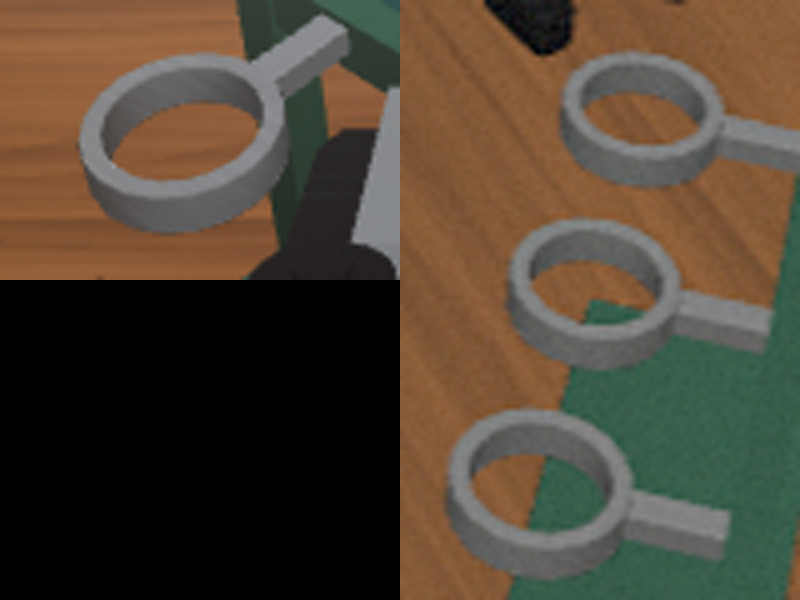

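```bash
python3 - <<'E'
from fk import *
ct,cs,cw=load("top0"),load("side0"),load("w2")
U=lambda X,Y:((X+.5)/4-.5+425,(Y+.5)/4-.5+175)
obs=[(ct,0,U(90,156),2.2/1000),(ct,1,U(212,248),.0022),(ct,2,U(337,341),.0022),(cs,0,(403.2,306.2),.0018),(cs,1,(393.6,340.6),.0018),(cs,2,(382.6,380.2),.0018),(cw,0,(235.9,291.9),.0009)]
def f(v,ret=False):
    y=ang(v[2]); C=np.array([v[0],v[1],.165]); out=[]
    for c,k,uv,m in obs: out+=list((np.array(proj(c,C+(1-k)*.095*y))-uv)*m*1000)
    return np.array(out)
s=least_squares(f,[.5072,-.3276,50.7]); print(s.x.round(4),f(s.x).round(1))
for k in(1,0,-1): print((s.x[:2]+k*.095*ang(s.x[2])[:2]).round(4))
# the held mallet in w2: expected handle axis via head corners
E
```

```text
[ 0.5079 -0.3294 50.6941] [ 1.3 -0.4  1.5 -0.6  1.4 -0.2 -1.1 -1.3 -0.9 -0.7 -0.8 -0.2 -1.2 -2.6]
[ 0.5681 -0.2559]
[ 0.5079 -0.3294]
[ 0.4477 -0.4029]
```

```bash
python3 - <<'E'
from ctl import *
print(rows([.4403,-.4029,.325],place(0)))
E
```

```text
(array([-0.0007, -0.    , -0.0003]), array([0.0356, 0.2163, 0.3011]))
```

Request:
send_rows:
  moves: "-0.0007 0 0 0.03 0.1 0.15 -1;-0.0007 0 0 0.036 0.216 0.3 -1;-0.0007 0 0 0.036 0.216 0.3 -1;-0.0007 0 0 0.036 0.216 0.3 -1"

```text
time: 8.25
eef_pos: [0.4396, -0.403, 0.3248]
tcp_rot: [0.819, -0.002, 0.574, -0.001]
contact_force: [-0.5, -0.0, -1.2]
opening: 0.213
finger_force: 70.0
```

```bash
python3 - <<'E'
from ctl import *
c=snap("side","s2"); s=ctrl.get_state(); print(s["eef_pos"])
x=s["eef_pos"]+[.0074,0,.03]
for d in(0,-.1,-.145): print(np.round(proj(c,x+[0,0,d]),1))
im=np.load("pics/s2.npy"); u,v=map(int,proj(c,x+[0,0,-.1])); u0,v0=max(u-60,0),v-75
print(u0,v0); cv2.imwrite("pics/s2c.png",cv2.resize(im[v0:v0+150,u0:u0+120],None,fx=4,fy=4,interpolation=cv2.INTER_CUBIC))
E
```

```text
[ 0.43933874 -0.40309958  0.32516241]
[393.4 289.7]
[386.9 340. ]
[384.2 360.7]
326 265
```

View pics/s2c.png

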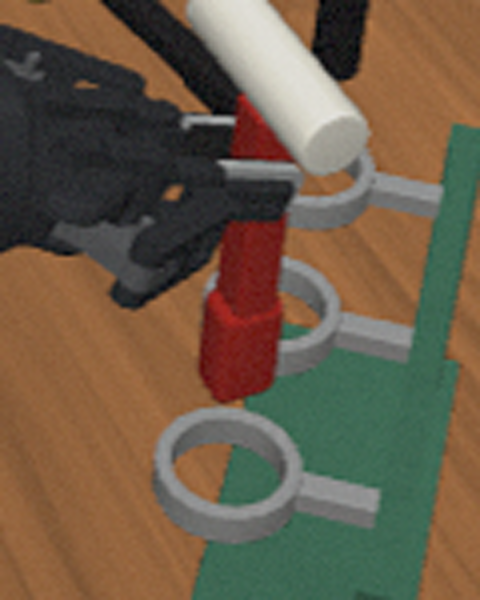

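Request:
send_rows:
  moves: "0 0 0 -0.16 0 0.06 -1;0 0 0 -0.32 0 0.118 -1;0 0 0 -0.45 0 0.164 -1;0 0 0 -0.55 0 0.2 -1;0 0 0 -0.648 0 0.236 -1;0 0 0 -0.648 0 0.236 -1;0 0 0 -0.648 0 0.236 -1"

```text
time: 9.18
eef_pos: [0.4393, -0.404, 0.1887]
tcp_rot: [0.819, -0.002, 0.574, 0.001]
contact_force: [-0.1, -0.6, -1.3]
opening: 0.214
finger_force: 70.0
```

Request:
send_rows:
  moves: "0 0 0 0 0 0 0;0 0 0 0 0 0 0;0 0 0 0 0 0 0;0 0 0 0 0 0 0;0 0 0 -0.02 0 -0.055 0;0 0 0 -0.04 0 -0.11 0;0 0 0 -0.07 0 -0.19 0;0 0 0 -0.11 0 -0.3 0;0 0 0 -0.155 0 -0.43 0;0 0 0 -0.2 0 -0.56 0;0 0 0 -0.2 0 -0.56 0"

```text
time: 10.55
eef_pos: [0.3189, -0.4042, 0.1887]
tcp_rot: [0.819, -0.003, 0.574, 0.002]
contact_force: [0.6, -0.3, 0.1]
opening: 0.499
finger_force: 0.0
```

```bash
python3 - <<'E'
from h import *
c=snap("side","s3"); im=np.load("pics/s3.npy")
cv2.imwrite("pics/s3c.png",cv2.resize(im[180:440,250:510],(600,600),interpolation=cv2.INTER_CUBIC))
E
```

```text
(no output)
```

View pics/s3c.png

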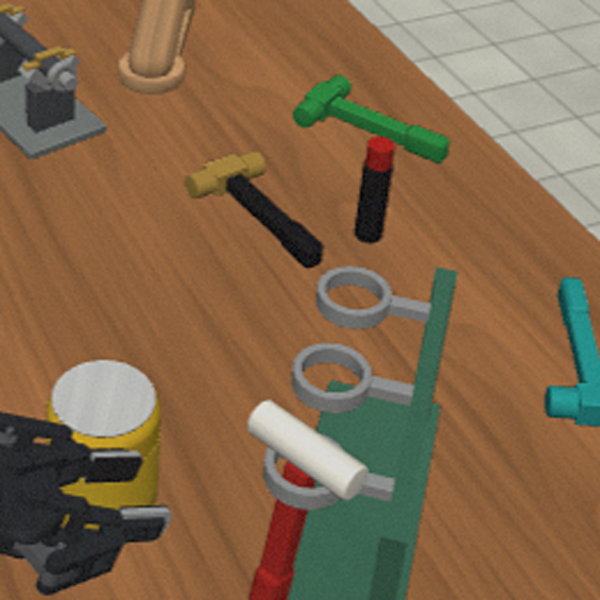

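```bash
cat >> ctl.py <<'E'
def pickpose(o,yaw,d=.024,h=.026):
    u=ang(yaw);t=np.radians(20);tz=np.array([0,0,-1])*np.cos(t)-u*np.sin(t)
    return np.r_[o,h]-u*d+.005*tz, rot(u,tz), tz
E
python3 - <<'E'
from ctl import *
s=ctrl.get_state(); R0=R.from_quat(s["tcp_rot"]); A=np.array([.40,-.22,.34]);B=np.array([.52,-.05,.33])
t,rt,tz=pickpose([.631,.087],98.6); print(t)
q=chk(s["eef_pos"]+[0,0,.1],R0,A,place(35),s["qpos"]); print("A",rows(A,place(35)))
q=chk(A,place(35),B,place(90),q); 
q=chk(B,place(90),t-.07*tz,rt,q)
E
```

```text
[0.63484457 0.06157897 0.02130154]
q end [-1.26 -0.27  2.25  1.13  1.69 -0.49]
A (array([ 0.0922, -0.0003, -0.0337]), array([ 0.8453, -0.9229,  0.115 ]))
q end [-0.65  0.16  1.86  0.93  1.95 -0.69]
q end [ 0.1   0.4   1.77 -0.42  1.    0.19]
```

Request:
send_rows:
  moves: "0 0 0 0.3 0 -0.1 0.1;0 0 0 0.6 0 -0.2 0.1;0.03 0 -0.01 0.7 -0.2 -0.15 0.1;0.06 0 -0.02 0.8 -0.5 0 0.1;0.092 0 -0.034 0.85 -0.8 0.1 0.1;0.092 0 -0.034 0.85 -0.92 0.115 0.1;0.092 0 -0.034 0.85 -0.92 0.115 0.1"

```text
time: 11.48
eef_pos: [0.4016, -0.2176, 0.3403]
tcp_rot: [0.78, 0.249, 0.547, -0.174]
contact_force: [-0.0, -0.1, -0.0]
opening: 0.545
finger_force: 0.0
```

```bash
python3 - <<'E'
from ctl import *
print(ctrl.get_state()["qpos"].round(2),rows([.52,-.05,.33],place(90)))
E
```

```text
[-1.25 -0.27  2.25  1.13  1.69 -0.49] (array([ 0.1428, -0.    , -0.0517]), array([ 0.2821, -0.3414,  0.9268]))
```

Request:
send_rows:
  moves: "0.03 0 -0.01 0.06 -0.07 0.2 0.1;0.06 0 -0.02 0.12 -0.14 0.4 0.1;0.09 0 -0.03 0.18 -0.21 0.6 0.1;0.12 0 -0.04 0.24 -0.28 0.8 0.1;0.143 0 -0.052 0.28 -0.34 0.93 0.1;0.143 0 -0.052 0.28 -0.34 0.93 0.1;0.143 0 -0.052 0.28 -0.34 0.93 0.1"

```text
time: 12.35
eef_pos: [0.5206, -0.0531, 0.329]
tcp_rot: [0.58, 0.578, 0.406, -0.405]
contact_force: [0.1, 0.8, 0.1]
opening: 0.553
finger_force: 0.0
```

```bash
python3 - <<'E'
from ctl import *
t,rt,tz=pickpose([.631,.087],98.6)
print(ctrl.get_state()["qpos"].round(2),rows(t-.13*tz,rt))
E
```

```text
[-0.66  0.16  1.86  0.93  1.95 -0.7 ] (array([ 0.0115, -0.2494, -0.0246]), array([-0.5994,  0.535 ,  1.0648]))
```

Request:
send_rows:
  moves: "0 -0.03 0 0 0.1 0.2 0.1;0 -0.06 0 0 0.2 0.4 0.1;0 -0.09 -0.01 -0.1 0.3 0.6 0.1;0 -0.12 -0.01 -0.2 0.4 0.8 0.1;0 -0.15 -0.01 -0.3 0.53 0.9 0.1;0.01 -0.18 -0.02 -0.4 0.53 1 0.1;0.01 -0.21 -0.02 -0.5 0.53 1 0.1;0.012 -0.25 -0.025 -0.6 0.53 1 0.1;0.012 -0.25 -0.025 -0.6 0.53 1 0.1;0.012 -0.25 -0.025 -0.6 0.53 1 0.1"

```text
time: 13.6
eef_pos: [0.6259, 0.0934, 0.1473]
tcp_rot: [0.641, 0.748, -0.115, 0.132]
contact_force: [0.1, 0.1, -0.6]
opening: 0.551
finger_force: 0.0
```

```bash
python3 - <<'E'
from ctl import *
t,rt,tz=pickpose([.631,.087],98.6)
c=snap("wrist","w3"); print(ctrl.get_state()["qpos"].round(2),rows(t,rt), proj(c,[.631,.087,.02]),proj(c,[.6527,-.0548,.026]))
E
```

```text
[ 0.12  0.32  1.75 -0.4   1.09  0.15] (array([-0.0001,  0.0004,  0.0005]), array([0.0664, 0.0181, 0.6507])) (np.float64(330.837013157276), np.float64(186.52651297280076)) (np.float64(328.5116524775516), np.float64(321.52135464433377))
```

View pics/w3.png

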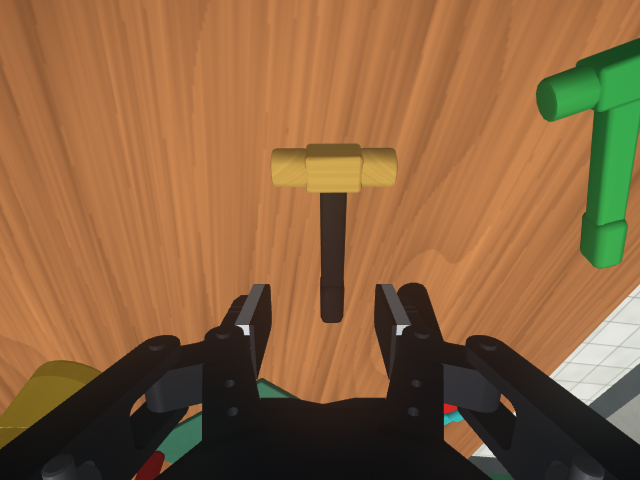

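Request:
send_rows:
  moves: "0 0 0 0.055 0.022 0.25 0.1;0 0 0 0.055 0.022 0.5 0.1;0 0 0 0.055 0.022 0.65 0.1;0 0 0 0.055 0.022 0.65 0.1;0 0 0 0.055 0.022 0.65 -1;0 0 0 0.055 0.022 0.65 -1;0 0 0 0.055 0.022 0.65 -1;0 0 0 0.055 0.022 0.65 -1;0 0 0 0.055 0.022 0.65 -1;0 0 0 0.055 0.022 0.65 -1"
  newtons: 80

```text
time: 14.9
eef_pos: [0.6383, 0.0606, 0.0253]
tcp_rot: [0.64, 0.748, -0.114, 0.135]
contact_force: [-0.9, -0.6, 7.1]
opening: 0.211
finger_force: 80.6
```

```bash
python3 - <<'E'
from ctl import *
s=ctrl.get_state();R0=R.from_quat(s["tcp_rot"]);B=np.array([.52,-.02,.33])
print(rows(B,place(98.6)))
q=chk(s["eef_pos"]+[0,0,.1],R0,B,place(98.6),s["qpos"])
D=np.array([.44,-.16,.34]);E=np.array([.5607,-.2559,.33])
q=chk(B,place(98.6),D,place(20),q);q=chk(D,place(20),E,place(0),q);q=chk(E,place(0),E-[0,0,.14],place(0),q)
E
```

```text
(array([1.000e-04, 2.509e-01, 1.100e-03]), array([-0.8174, -0.6424, -1.3237]))
q end [-0.58  0.19  1.82  0.88  2.   -0.73]
q end [-1.1  -0.52  2.42  1.27  1.35 -0.27]
q end [-0.89 -0.22  2.23  1.49  0.82 -0.28]
q end [-0.89  0.04  2.3   1.8   0.84 -0.73]
```

Request:
send_rows:
  moves: "0 0 0 -0.1 0 -0.28 -1;0 0 0 -0.2 0 -0.56 -1;0 0.03 0 -0.35 -0.1 -0.75 -1;0 0.06 0 -0.5 -0.25 -0.9 -1;0 0.09 0 -0.6 -0.4 -1 -1;0 0.12 0 -0.7 -0.55 -1 -1;0 0.15 0 -0.8 -0.64 -1 -1;0 0.18 0 -0.8 -0.64 -1 -1;0 0.21 0 -0.8 -0.64 -1 -1;0 0.25 0 -0.8 -0.64 -1 -1;0 0.25 0 -0.8 -0.64 -1 -1;0 0.25 0 -0.8 -0.64 -1 -1"

```text
time: 16.4
eef_pos: [0.5223, -0.0391, 0.2635]
tcp_rot: [0.535, 0.622, 0.371, -0.435]
contact_force: [0.0, 0.6, -4.1]
opening: 0.206
finger_force: 79.8
```

```bash
python3 - <<'E'
from ctl import *
s=ctrl.get_state();R0=R.from_quat(s["tcp_rot"])
U=s["eef_pos"]+[0,0,.08]
for D,ph in(([.44,-.16,.36],30),([.44,-.18,.34],30)):
    D=np.array(D);print(rows(D,place(ph))); q=chk(U,R0,D,place(ph),s["qpos"])
print(rows(U,R0))
E
```

```text
(array([-0.1797,  0.001 ,  0.0652]), array([ 0.266 , -0.5014, -0.6674]))
q end [-1.11 -0.42  2.32  1.22  1.51 -0.33]
(array([-0.1797,  0.001 ,  0.0652]), array([ 0.1379, -0.5163, -0.7255]))
q end [-1.13 -0.35  2.31  1.22  1.51 -0.39]
(array([0., 0., 0.]), array([ 0.3753, -0.0017, -0.1385]))
```

Request:
send_rows:
  moves: "0 0 0 0.25 0 -0.1 -1;0 0 0 0.38 0 -0.14 -1;-0.03 0 0.01 0.35 -0.1 -0.25 -1;-0.06 0 0.02 0.3 -0.2 -0.35 -1;-0.09 0 0.03 0.25 -0.3 -0.45 -1;-0.12 0 0.04 0.2 -0.4 -0.55 -1;-0.15 0 0.055 0.14 -0.5 -0.65 -1;-0.18 0.001 0.065 0.14 -0.52 -0.73 -1;-0.18 0.001 0.065 0.14 -0.52 -0.73 -1"

```text
time: 17.52
eef_pos: [0.4389, -0.181, 0.3429]
tcp_rot: [0.791, 0.212, 0.556, -0.145]
contact_force: [0.3, 0.4, -2.7]
opening: 0.209
finger_force: 79.9
```

```bash
python3 - <<'E'
from ctl import *
s=ctrl.get_state();R0=R.from_quat(s["tcp_rot"])
D=np.array([.50,-.2559,.335]);print(rows(D,place(0))); q=chk(s["eef_pos"],R0,D,place(0),s["qpos"])
E
```

```text
(array([-0.0773, -0.0005,  0.029 ]), array([-0.0129,  0.4762,  0.0894]))
q end [-1.01 -0.36  2.33  1.42  0.94 -0.24]
```

Request:
send_rows:
  moves: "-0.03 0 0.01 0 0.18 0.03 -1;-0.06 0 0.02 0 0.36 0.06 -1;-0.077 0 0.029 -0.013 0.476 0.09 -1;-0.077 0 0.029 -0.013 0.476 0.09 -1;-0.077 0 0.029 -0.013 0.476 0.09 -1"

```text
time: 18.15
eef_pos: [0.501, -0.2545, 0.3343]
tcp_rot: [0.818, 0.003, 0.575, -0.004]
contact_force: [-0.0, -0.2, -2.8]
opening: 0.209
finger_force: 80.0
```

```bash
python3 - <<'E'
from ctl import *
s=ctrl.get_state();D=np.array([.557,-.2559,.325]);print(s["eef_pos"],rows(D,place(0)))
w=snap("wrist","w4"); c=snap("side","s4")
x=s["eef_pos"]+[.0113,0,.028]
for d in(0,-.1,-.145): print(np.round(proj(c,x+[0,0,d]),1))
im=np.load("pics/s4.npy"); u,v=map(int,proj(c,x+[0,0,-.06])); u0,v0=u-50,v-75; print(u0,v0)
out=np.zeros((600,800,3),np.uint8); out[:,:400]=cv2.resize(im[v0:v0+150,u0:u0+100],(400,600),interpolation=cv2.INTER_CUBIC)
out[:400,400:]=cv2.resize(np.load("pics/w4.npy")[140:440,170:470],(400,400)); cv2.imwrite("pics/c4.png",out)
E
```

```text
[ 0.50099236 -0.25448038  0.33434669] (array([-0.0016, -0.0005, -0.0001]), array([0.051 , 0.0099, 0.2792]))
[385.4 222.5]
[380.1 270.4]
[377.9 290.3]
332 176
```

View pics/c4.png

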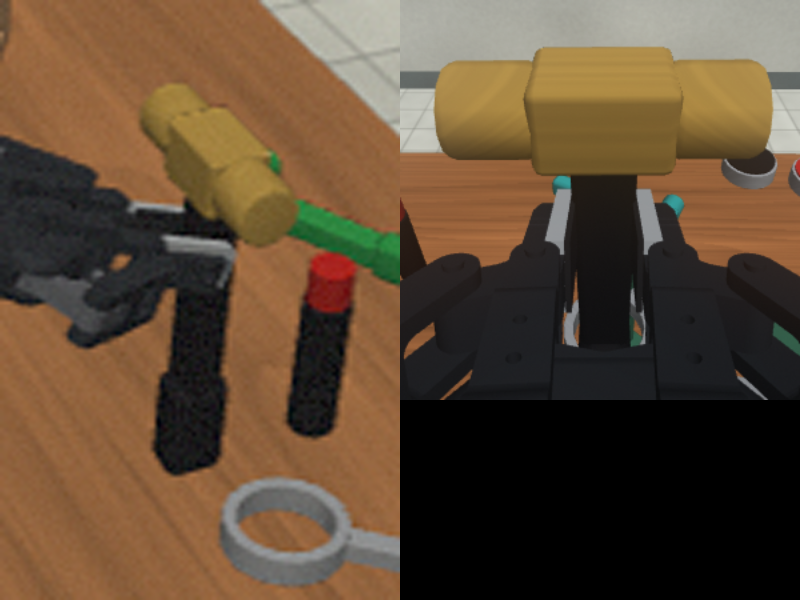

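Request:
send_rows:
  moves: "-0.0016 0 0 0.02 0.01 0.14 -1;-0.0016 0 0 0.05 0.01 0.28 -1;-0.0016 0 0 0.05 0.01 0.28 -1;-0.0016 0 0 0.05 0.01 0.28 -1"

```text
time: 18.75
eef_pos: [0.5569, -0.2572, 0.3243]
tcp_rot: [0.818, -0.002, 0.575, 0.0]
contact_force: [0.2, 0.6, -2.9]
opening: 0.205
finger_force: 80.1
```

```bash
python3 - <<'E'
from ctl import *
print(ctrl.get_state()["eef_pos"],rows([.5568,-.2559,.187],place(0)))
E
```

```text
[ 0.5568926  -0.25720598  0.32428458] (array([ 0.0004, -0.0004, -0.0005]), array([-0.6458, -0.0052,  0.2325]))
```

Request:
send_rows:
  moves: "0 0 0 -0.16 -0.005 0.058 -1;0 0 0 -0.32 -0.005 0.116 -1;0 0 0 -0.45 -0.005 0.162 -1;0 0 0 -0.55 -0.005 0.198 -1;0 0 0 -0.645 -0.005 0.232 -1;0 0 0 -0.645 -0.005 0.232 -1;0 0 0 -0.645 -0.005 0.232 -1"

```text
time: 19.62
eef_pos: [0.5572, -0.2566, 0.1887]
tcp_rot: [0.818, -0.002, 0.575, 0.001]
contact_force: [0.9, -0.8, -3.5]
opening: 0.209
finger_force: 80.0
```

Request:
send_rows:
  moves: "0 0 0 0 0 0 0;0 0 0 0 0 0 0;0 0 0 0 0 0 0;0 0 0 0 0 0 0;0 0 0 -0.02 0 -0.055 0;0 0 0 -0.04 0 -0.11 0;0 0 0 -0.07 0 -0.19 0;0 0 0 -0.11 0 -0.3 0;0 0 0 -0.155 0 -0.43 0;0 0 0 -0.2 0 -0.56 0;0 0 0 -0.2 0 -0.56 0"

```text
time: 21.0
eef_pos: [0.4451, -0.2663, 0.1895]
tcp_rot: [0.819, -0.001, 0.574, -0.001]
contact_force: [0.4, 0.4, -0.5]
opening: 0.501
finger_force: 0.0
```

```bash
python3 - <<'E'
from ctl import *
print(rows([.40,-.15,.36],place(30)))
c=snap("side","s5");d=snap("top","t5"); im=np.load("pics/s5.npy");tp=np.load("pics/t5.npy")
out=np.zeros((600,800,3),np.uint8); out[:,:400]=cv2.resize(im[250:400,340:440],(400,600),interpolation=cv2.INTER_CUBIC)
out[:400,400:]=cv2.resize(tp[170:290,420:540],(400,400)); out[400:,400:]=cv2.resize(tp[230:280,180:280],(400,200),interpolation=cv2.INTER_CUBIC); cv2.imwrite("pics/c5.png",out)
E
```

```text
(array([ 0.0784, -0.0003, -0.0288]), array([ 0.7233, -0.5832, -0.5026]))
```

View pics/c5.png

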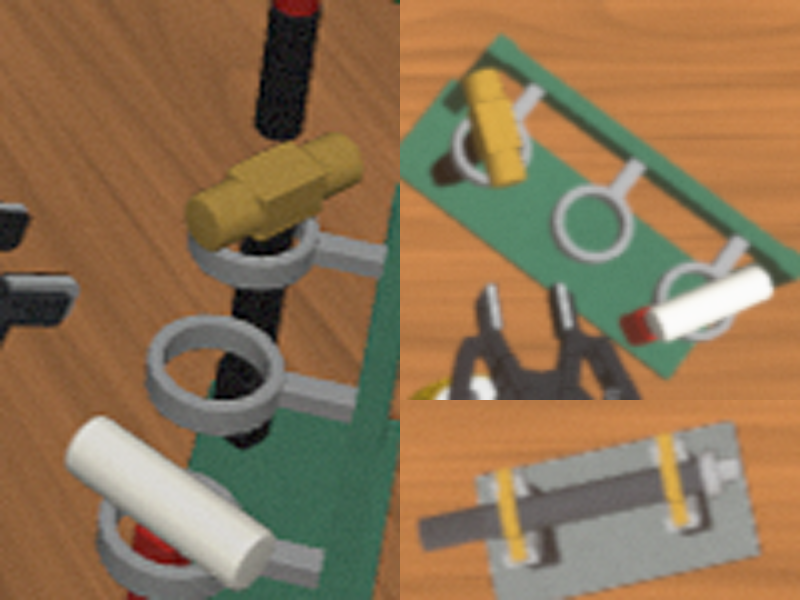

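```bash
python3 - <<'E'
from ctl import *
ct,cs=load("t5"),load("s5")
print("brass vertical side",proj(cs,[.568,-.256,.02]),"seen 401,358 ; top",proj(ct,[.568,-.256,.02]),"seen ~433,221")
print("white top",proj(ct,[.4477,-.4029,.02]),"seen ~491,267")
# spindle geometry
A,B=np.array([.4664,.3700]),np.array([.4897,.2632]); d=A-B; print("spindle dir",np.degrees(np.arctan2(d[1],d[0])),"mid",(A+B)/2)
s=ctrl.get_state();q=chk(s["eef_pos"]+[0,0,.1],place(0),np.array([.40,-.1,.36]),place(30),s["qpos"])
E
```

```text
brass vertical side (np.float64(394.7025680100827), np.float64(360.43254587156775)) seen 401,358 ; top (np.float64(434.44480654089966), np.float64(225.53004592701163)) seen ~433,221
white top (np.float64(489.1342830880284), np.float64(266.9582995527734)) seen ~491,267
spindle dir 102.30708472376719 mid [0.47805 0.3166 ]
bad 0.0 0.005409465051288082
bad 0.2 0.025027700619393346
bad 0.4 0.03762512946004263
bad 0.6000000000000001 0.04423117571743569
bad 0.8 0.045580490385965004
bad 1.0 0.04217564399744272
q end [-1.12 -0.63  2.43  1.17  1.6  -0.24]
```

```bash
cat >> ctl.py <<'E'
SY=102.3; yh=ang(SY); xh=ang(SY-90); mid=np.array([.47805,.3166,.085])
E
python3 - <<'E'
from ctl import *
s=ctrl.get_state(); c=load("w4"); 
# camera in tool frame from w1 (state known through FK of w1: use w4 w/ its pose)
T=np.array(c["extrinsics"]); Rt=R.from_quat([.818,.003,.575,-.004]); o=Rt.inv().apply(T[:3,3]-[.501,-.2545,.3343]); l=Rt.inv().apply(-T[:3,2]); print(o,l)
E=mid+.117*yh
for tl in(20,30,40,50):
    t=np.radians(tl); tz=np.array([0,0,-1])*np.cos(t)-yh*np.sin(t); rt=rot(yh,tz)
    look=rt.apply(l); cam=E-.2*look; tcp=cam-rt.apply(o); 
    for g in([.8,.2,1.8,-.4,1,.3],[.5,.4,1.5,-1,1,1]):
        q,e=ik(tcp,rt,p,g); print(tl,tcp.round(3),cam.round(3),q.round(2),round(e,4))
A=np.array([.43,-.21,.34]);q=chk(s["eef_pos"]+[0,0,.1],place(0),A,place(30),s["qpos"]); print(rows(A,place(30)))
print("swing")
for dl in range(-70,71,10):
    t=np.radians(dl); tz=np.array([0,0,-1])*np.cos(t)-xh*np.sin(t)  # roll +dl from straight down
    for sg in(1,-1):
        q,e=ik(mid,rot(yh*sg,tz),p,[.3,.3,2,0,1.2,-.3 if sg>0 else 2.8]); print(dl,sg,q.round(2),round(e,4)) if e<.01 else 0
E
```

```text
[ 0.07129776  0.00040067 -0.12995912] [-2.84521571e-01 -5.75773223e-04  9.58669465e-01]
20 [0.451 0.438 0.148] [0.428 0.547 0.246] [ 0.72  0.39  1.66 -0.32  1.28  0.63] 0.0
20 [0.451 0.438 0.148] [0.428 0.547 0.246] [ 0.72  0.39  1.66 -0.32  1.28  0.63] 0.0
30 [0.449 0.449 0.146] [0.422 0.573 0.223] [ 0.78  0.47  1.58 -0.44  1.4   0.71] 0.0
30 [0.449 0.449 0.146] [0.422 0.573 0.223] [ 0.78  0.47  1.58 -0.44  1.4   0.71] 0.0
40 [0.447 0.459 0.142] [0.418 0.594 0.195] [ 0.83  0.56  1.51 -0.55  1.53  0.77] 0.0
40 [0.447 0.459 0.142] [0.418 0.594 0.195] [ 0.83  0.56  1.51 -0.55  1.53  0.77] 0.0
50 [0.445 0.468 0.136] [0.414 0.61  0.165] [ 0.88  0.65  1.44 -0.65  1.66  0.82] 0.0
50 [0.445 0.468 0.136] [0.414 0.61  0.165] [ 0.88  0.65  1.44 -0.65  1.66  0.82] 0.0
bad 0.0 0.005409465051288082
q end [-1.19 -0.3   2.28  1.2   1.56 -0.42]
(array([ 0.0779, -0.0003, -0.029 ]), array([ 0.6833, -0.2774, -0.3318]))
swing
-70 -1 [ 0.53  0.22  2.4   3.59  0.74 -0.23] 0.0
-30 1 [ 0.46  0.09  2.21 -0.35  0.36  0.54] 0.0
-20 1 [ 0.44  0.12  2.12 -0.14  0.56  0.33] 0.0
-10 1 [ 0.42  0.18  2.03 -0.05  0.76  0.24] 0.0
0 1 [ 0.41  0.25  1.94 -0.    0.95  0.19] 0.0
10 1 [0.4  0.33 1.84 0.03 1.14 0.16] 0.0
20 1 [0.38 0.42 1.75 0.06 1.32 0.14] 0.0
30 1 [0.37 0.51 1.66 0.08 1.49 0.13] 0.0
40 1 [0.37 0.6  1.58 0.1  1.66 0.13] 0.0
50 1 [0.36 0.69 1.5  0.12 1.82 0.12] 0.0
60 1 [0.36 0.77 1.43 0.13 1.98 0.12] 0.0
70 1 [0.35 0.86 1.37 0.15 2.13 0.13] 0.0
```

Request:
send_rows:
  moves: "0 0 0 0.25 0 -0.09 0;0 0 0 0.5 0 -0.25 0;0.03 0 -0.01 0.65 -0.1 -0.33 0;0.06 0 -0.02 0.68 -0.2 -0.33 0;0.078 0 -0.029 0.68 -0.28 -0.33 0;0.078 0 -0.029 0.68 -0.28 -0.33 0"

```text
time: 21.85
eef_pos: [0.431, -0.209, 0.3386]
tcp_rot: [0.791, 0.212, 0.554, -0.15]
contact_force: [-0.3, 0.6, -0.3]
opening: 0.504
finger_force: 0.0
```

```bash
python3 - <<'E'
from ctl import *
s=ctrl.get_state();R0=R.from_quat(s["tcp_rot"]);print(s["qpos"].round(2))
B=np.array([.50,-.03,.33]);V=np.array([.447,.459,.142]);t=np.radians(40); tz=np.array([0,0,-1])*np.cos(t)-yh*np.sin(t); rt=rot(yh,tz)
q=chk(s["eef_pos"],R0,B,place(90),s["qpos"]); print(rows(B,place(90)))
C=np.array([.48,.2,.3]);q=chk(B,place(90),C,rot(yh,[0,0,-1]),q);q=chk(C,rot(yh,[0,0,-1]),V+[0,0,.1],rt,q)
E
```

```text
[-1.18 -0.3   2.28  1.2   1.56 -0.43]
q end [-0.65  0.1   1.92  0.93  1.94 -0.7 ]
(array([ 0.1563, -0.0004, -0.057 ]), array([ 0.2129, -0.601 ,  0.718 ]))
q end [ 0.2  -0.1   1.89  0.    1.35 -0.02]
q end [ 0.83  0.46  1.46 -0.55  1.66  0.69]
```

Request:
send_rows:
  moves: "0.03 0 -0.01 0.04 -0.12 0.14 0;0.06 0 -0.02 0.08 -0.24 0.28 0;0.09 0 -0.03 0.12 -0.36 0.42 0;0.12 0 -0.04 0.16 -0.48 0.56 0;0.156 0 -0.057 0.21 -0.6 0.72 0;0.156 0 -0.057 0.21 -0.6 0.72 0;0.156 0 -0.057 0.21 -0.6 0.72 0"

```text
time: 22.72
eef_pos: [0.5003, -0.0294, 0.329]
tcp_rot: [0.58, 0.579, 0.406, -0.405]
contact_force: [-0.0, 0.2, -0.4]
opening: 0.503
finger_force: 0.0
```

```bash
python3 - <<'E'
from ctl import *
s=ctrl.get_state();print(s["qpos"].round(2),s["eef_pos"])
print(rows([.48,.16,.3],rot(yh,[0,0,-1])))
E
```

```text
[-0.65  0.1   1.93  0.93  1.93 -0.7 ] [ 0.5003169  -0.02940386  0.32898748]
(array([ 0.0212, -0.1937, -0.03  ]), array([ 0.1875, -0.1037,  0.9393]))
```

Request:
send_rows:
  moves: "0 -0.03 0 0.04 -0.02 0.15 0;0 -0.06 -0.01 0.06 -0.03 0.3 0;0.01 -0.09 -0.01 0.09 -0.05 0.45 0;0.01 -0.12 -0.02 0.12 -0.07 0.6 0;0.015 -0.15 -0.02 0.15 -0.09 0.75 0;0.02 -0.18 -0.03 0.18 -0.1 0.9 0;0.021 -0.194 -0.03 0.19 -0.1 0.94 0;0.021 -0.194 -0.03 0.19 -0.1 0.94 0;0.021 -0.194 -0.03 0.19 -0.1 0.94 0"

```text
time: 23.85
eef_pos: [0.4798, 0.1584, 0.3005]
tcp_rot: [0.628, 0.778, 0.0, 0.001]
contact_force: [-0.2, 0.1, 0.6]
opening: 0.501
finger_force: 0.0
```

```bash
python3 - <<'E'
from ctl import *
s=ctrl.get_state();print(s["qpos"].round(2),s["eef_pos"])
V=np.array([.447,.459,.142]);t=np.radians(40); tz=np.array([0,0,-1])*np.cos(t)-yh*np.sin(t); rt=rot(yh,tz)
print(rows(V+[0,0,.1],rt),rows(V,rt))
E
```

```text
[ 0.12 -0.14  1.92 -0.    1.35 -0.09] [0.47980058 0.15836214 0.30052431]
(array([ 0.0002, -0.1109, -0.0006]), array([1.5045, 0.1551, 0.291 ])) (array([ 0.0002, -0.1109, -0.0006]), array([1.5051, 0.1539, 0.791 ]))
```

Request:
send_rows:
  moves: "0 0 0 0.3 0.05 0 0;0 0 0 0.6 0.1 0 0;0 -0.03 0 0.8 0.15 0.1 0;0 -0.06 0 1 0.15 0.2 0;0 -0.09 0 1 0.155 0.29 0;0 -0.11 0 1 0.155 0.29 0;0 -0.11 0 1 0.155 0.29 0"

```text
time: 24.72
eef_pos: [0.4681, 0.3601, 0.2398]
tcp_rot: [0.59, 0.732, -0.214, 0.264]
contact_force: [-0.1, -0.4, 0.4]
opening: 0.502
finger_force: 0.0
```

```bash
python3 - <<'E'
from ctl import *
V=np.array([.447,.459,.142]);t=np.radians(40); tz=np.array([0,0,-1])*np.cos(t)-yh*np.sin(t); rt=rot(yh,tz)
print(rows(V+[0,0,.1],rt),rows(V,rt))
E
```

```text
(array([-0.0005, -0.0007, -0.    ]), array([ 0.3816,  0.0012, -0.3318])) (array([-0.0005, -0.0007, -0.    ]), array([0.7014, 0.0023, 0.0525]))
```

Request:
send_rows:
  moves: "0 0 0 0.2 0 -0.17 0;0 0 0 0.38 0 -0.33 0;0 0 0 0.54 0 -0.14 0;0 0 0 0.7 0 0.05 0;0 0 0 0.7 0 0.05 0;0 0 0 0.7 0 0.05 0"

```text
time: 25.48
eef_pos: [0.4488, 0.4596, 0.148]
tcp_rot: [0.592, 0.731, -0.211, 0.265]
contact_force: [1.0, -0.0, 0.6]
opening: 0.5
finger_force: 0.0
```

```bash
python3 - <<'E'
from ctl import *
c=snap("wrist","w6"); print(proj(c,mid+.117*yh),proj(c,mid+.0725*yh)); print(ctrl.get_state()["eef_pos"])
im=np.load("pics/w6.npy"); cv2.imwrite("pics/w6c.png",cv2.resize(im[130:330,200:440],None,fx=3,fy=3,interpolation=cv2.INTER_CUBIC))
E
```

```text
(np.float64(321.6966184585879), np.float64(232.09921915460842)) (np.float64(321.9817357951219), np.float64(268.2813078602144))
[0.44895214 0.46020978 0.14897506]
```

View pics/w6c.png

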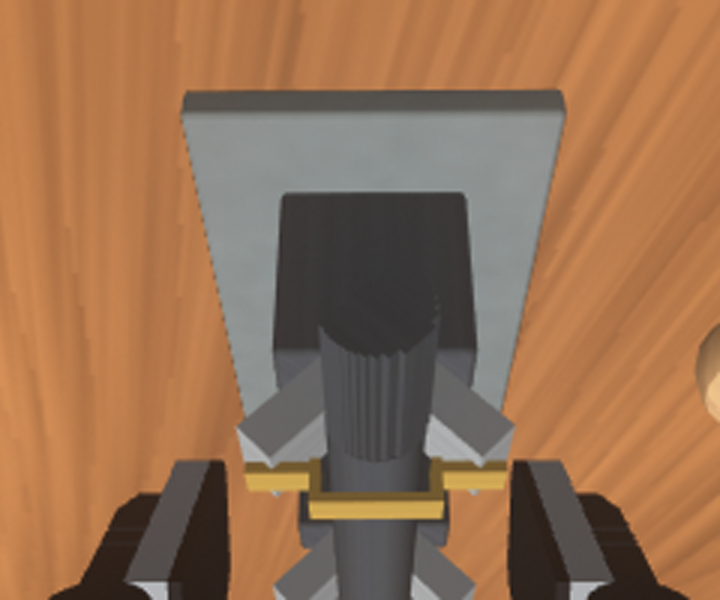

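```bash
python3 - <<'E'
from h import *
im=np.load("pics/w6.npy")[190:260,290:365]; g=cv2.resize(im,None,fx=8,fy=8,interpolation=cv2.INTER_CUBIC).astype(float)
g=np.clip((g-25)*255/60,0,255).astype(np.uint8); print(g.shape); cv2.imwrite("pics/w6d.png",g)
E
```

```text
(560, 600, 3)
```

View pics/w6d.png

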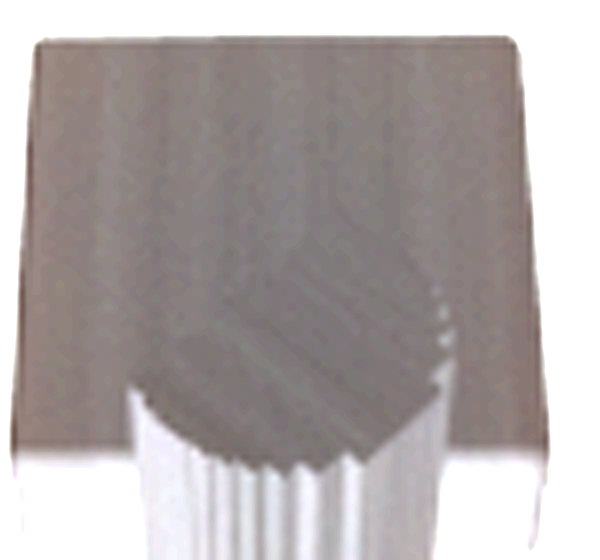

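```bash
cat >> ctl.py <<'E'
mid=mid+.0025*xh
def sw(dl,back=0.):
    t=np.radians(dl); tz=np.array([0,0,-1])*np.cos(t)-xh*np.sin(t); return mid+(.005-back)*tz, rot(yh,tz)
E
python3 - <<'E'
from ctl import *
s=ctrl.get_state();R0=R.from_quat(s["tcp_rot"])
P1,R1=sw(-25,.12); U=P1*0+[.46,.40,.27]; 
print("up",rows(U,R0)); q=chk(s["eef_pos"],R0,U,R0,s["qpos"]); q=chk(U,R0,P1,R1,q); print(P1,rows(P1,R1)); q=chk(P1,R1,sw(-25)[0],R1,q)
E
```

```text
up (array([0., 0., 0.]), array([-0.6214, -0.0052, -0.2716]))
q end [ 0.76  0.35  1.55 -0.58  1.63  0.63]
q end [ 0.47 -0.17  2.2  -0.17  0.69  0.37]
[0.43300712 0.30677906 0.1892254 ] (array([-0.0657,  0.1083,  0.0232]), array([-0.6944, -0.2381,  0.3107]))
q end [ 0.45  0.12  2.16 -0.23  0.45  0.41]
```

Request:
send_rows:
  moves: "0 0 0 -0.16 0 -0.19 0;0 0 0 -0.32 0 -0.38 0;0 0.03 0 -0.5 -0.05 -0.3 0;-0.02 0.06 0.01 -0.65 -0.1 -0.2 0;-0.04 0.09 0.02 -0.69 -0.16 0 0;-0.066 0.108 0.023 -0.69 -0.2 0.2 0;-0.066 0.108 0.023 -0.69 -0.24 0.31 0;-0.066 0.108 0.023 -0.69 -0.24 0.31 0;-0.066 0.108 0.023 -0.69 -0.24 0.31 0"

```text
time: 26.65
eef_pos: [0.4332, 0.3085, 0.19]
tcp_rot: [0.611, 0.761, 0.168, 0.138]
contact_force: [1.4, -0.5, 0.4]
opening: 0.499
finger_force: 0.0
```

```bash
python3 - <<'E'
from ctl import *
print(rows(*sw(-25)))
c=snap("wrist","w7"); im=np.load("pics/w7.npy")
# spindle edges between straps: print dark-profile along rows near the mid
for k in(-.03,0,.03,.0945): print(np.round(proj(c,mid+k*yh),1))
v=int(proj(c,mid+.02*yh)[1]); g=im[v].mean(1).astype(int); u=int(proj(c,mid)[0]); print(v,u,[(i,g[i]) for i in range(u-48,u+49,3)])
E
```

```text
(array([0.0004, 0.0004, 0.0007]), array([-0.0063, -0.006 ,  0.6023]))
[323.  276.2]
[323.3 239.1]
[323.5 199.4]
[324.  103.9]
212 323 [(275, np.int64(141)), (278, np.int64(140)), (281, np.int64(139)), (284, np.int64(141)), (287, np.int64(142)), (290, np.int64(141)), (293, np.int64(141)), (296, np.int64(140)), (299, np.int64(138)), (302, np.int64(138)), (305, np.int64(136)), (308, np.int64(67)), (311, np.int64(78)), (314, np.int64(86)), (317, np.int64(86)), (320, np.int64(87)), (323, np.int64(88)), (326, np.int64(89)), (329, np.int64(87)), (332, np.int64(88)), (335, np.int64(84)), (338, np.int64(71)), (341, np.int64(131)), (344, np.int64(125)), (347, np.int64(128)), (350, np.int64(129)), (353, np.int64(126)), (356, np.int64(124)), (359, np.int64(115)), (362, np.int64(115)), (365, np.int64(113)), (368, np.int64(118)), (371, np.int64(122))]
```

Request:
send_rows:
  moves: "0 0 0.0005 -0.006 -0.006 0.2 0;0 0 0.0005 -0.006 -0.006 0.4 0;0 0 0.0005 -0.006 -0.006 0.6 0;0 0 0.0005 -0.006 -0.006 0.6 0;0 0 0.0005 -0.006 -0.006 0.6 -1;0 0 0.0005 -0.006 -0.006 0.6 -1;0 0 0.0005 -0.006 -0.006 0.6 -1;0 0 0.0005 -0.006 -0.006 0.6 -1;0 0 0.0005 -0.006 -0.006 0.6 -1"
  newtons: 40

```text
time: 27.82
eef_pos: [0.4834, 0.3182, 0.0806]
tcp_rot: [0.611, 0.76, 0.172, 0.139]
contact_force: [13.6, 3.4, -11.7]
opening: 0.266
finger_force: 40.4
```

```bash
python3 - <<'E'
from ctl import *
print(rows(*sw(-25)))
for a in np.arange(8,81,8): print(round(a/360,4), *np.round([-.025*np.sin(np.radians(a)),.025*(np.cos(np.radians(a))-1)],4))
E
```

```text
(array([0.0014, 0.    , 0.0003]), array([-0.0023, -0.0044, -0.0016]))
0.0222 -0.0035 -0.0002
0.0444 -0.0069 -0.001
0.0667 -0.0102 -0.0022
0.0889 -0.0132 -0.0038
0.1111 -0.0161 -0.0058
0.1333 -0.0186 -0.0083
0.1556 -0.0207 -0.011
0.1778 -0.0225 -0.014
0.2 -0.0238 -0.0173
0.2222 -0.0246 -0.0207
```

Request:
send_rows:
  moves: "0.022 0 0 0 -0.003 0 -1;0.044 0 0 0 -0.007 -0.001 -1;0.067 0 0 0 -0.01 -0.002 -1;0.089 0 0 0 -0.013 -0.004 -1;0.111 0 0 0 -0.016 -0.006 -1;0.133 0 0 0 -0.019 -0.008 -1;0.156 0 0 0 -0.021 -0.011 -1;0.178 0 0 0 -0.022 -0.014 -1;0.2 0 0 0 -0.024 -0.017 -1;0.222 0 0 0 -0.025 -0.021 -1;0.222 0 0 0 -0.025 -0.021 -1;0.222 0 0 0 -0.025 -0.021 -1"

```text
time: 29.32
eef_pos: [0.4771, 0.3168, 0.082]
tcp_rot: [0.558, 0.692, -0.357, -0.286]
contact_force: [5.9, 2.4, 2.0]
opening: 0.267
finger_force: 43.7
```

```bash
python3 - <<'E'
from ctl import *
s=ctrl.get_state(); z=R.from_quat(s["tcp_rot"]).apply([0,0,1]); print("dl",np.degrees(np.arctan2(-z@xh,-z[2])),s["qpos"].round(2))
snap("top","t8"); im=np.load("pics/t8.npy")[235:275,178:258]; print((im[:,:,1].astype(int)-im[:,:,0]).clip(0)[15:35,0:24:2])
E
```

```text
dl 54.41911917488532 [0.36 0.73 1.47 0.12 1.89 0.13]
[[ 56  54  57  56  45  15  16  17  14  16  12  12]
 [ 58  56  56  56  44  15  18  16  17  14  18  13]
 [ 55  58  57  57  48  15  14  19  13  18  16  15]
 [ 58  56  57  57  51  16  16  14  14  16  14  14]
 [ 58  58  60  58  50  17  15  13  18  13  13  12]
 [ 58  55  57  54  51  18  13  15  15  13  13  14]
 [ 55  53  53  53  50  17  12  15  16  14  13  15]
 [ 56  52  56  50  51  15  13  16  16  14  14  12]
 [ 57  54  55  54  46  15  13  15  13  16  16  16]
 [ 54  54  55  45  24  12  15  15  15  16  16  16]
 [ 55  56  54  32   5  11  15  15  18  16  13  16]
 [ 55  52  55  32   8  16  14  16  15  17  15  16]
 [ 56  52  53  36  48  38  15  15  16  15  16  15]
 [ 54  55  54  52 158  65  13  16  16  16  14  14]
 [ 55  55  55  55 167  71  17  16  17  15  15  16]
 [ 55  54  52  57 140  91  16  18  16  16  15  16]
 [ 55  57  58  55 111  95  15  17  10  13  15  13]
 [ 54  56  55  56  84  96  18  15  16  16  16  15]
 [ 55  54  52  53  58  44  13  15  15  15  16  18]
 [ 56  56  56  54  54  40  15  13  15  13  15  15]]
```

Request:
send_rows:
  moves: "0 0 0 0 0 0 0;0 0 0 0 0 0 0;0 0 0 0 0 0 0;-0.028 0 0 0 0.004 0 0;-0.056 0 0 0 0.009 -0.002 0;-0.083 0 0 0 0.012 -0.003 0;-0.111 0 0 0 0.016 -0.006 0;-0.139 0 0 0 0.019 -0.009 0;-0.167 0 0 0 0.022 -0.013 0;-0.194 0 0 0 0.023 -0.017 0;-0.222 0 0 0 0.025 -0.021 0;-0.222 0 0 0 0.025 -0.021 0"

```text
time: 30.88
eef_pos: [0.4773, 0.3158, 0.0757]
tcp_rot: [0.612, 0.762, 0.165, 0.136]
contact_force: [-0.1, 0.2, 0.6]
opening: 0.5
finger_force: 0.0
```

```bash
python3 - <<'E'
from ctl import *
s=ctrl.get_state(); z=R.from_quat(s["tcp_rot"]).apply([0,0,1]); print("dl",np.degrees(np.arctan2(-z@xh,-z[2])),rows(*sw(-25)))
E
```

```text
dl -24.649959012081474 (array([-0.001 ,  0.0006,  0.0006]), array([ 0.0029,  0.0347, -0.0101]))
```

Request:
send_rows:
  moves: "0 0 0 0.003 0.035 -0.01 0;0 0 0 0.003 0.035 -0.01 0;0 0 0 0.003 0.035 -0.01 0"

```text
time: 31.25
eef_pos: [0.4856, 0.3181, 0.0814]
tcp_rot: [0.612, 0.761, 0.166, 0.136]
contact_force: [-0.3, 0.1, 0.2]
opening: 0.5
finger_force: 0.0
```

```bash
python3 - <<'E'
from ctl import *
print(rows(*sw(-25)))
E
```

```text
(array([-0.0006,  0.0006,  0.0002]), array([ 0.001 , -0.016 , -0.0021]))
```

Request:
send_rows:
  moves: "0 0 0 0 -0.012 0 -1;0 0 0 0 -0.012 0 -1;0 0 0 0 -0.012 0 -1;0 0 0 0 -0.012 0 -1;0.022 0 0 0 -0.015 0 -1;0.044 0 0 0 -0.019 -0.001 -1;0.067 0 0 0 -0.022 -0.002 -1;0.089 0 0 0 -0.025 -0.004 -1;0.111 0 0 0 -0.028 -0.006 -1;0.139 0 0 0 -0.031 -0.009 -1;0.139 0 0 0 -0.031 -0.009 -1;0.139 0 0 0 -0.031 -0.009 -1"

```text
time: 32.75
eef_pos: [0.4793, 0.3167, 0.0805]
tcp_rot: [0.613, 0.76, -0.171, -0.135]
contact_force: [3.9, -1.3, 1.7]
opening: 0.266
finger_force: 42.3
```

```bash
python3 - <<'E'
from ctl import *
s=ctrl.get_state(); z=R.from_quat(s["tcp_rot"]).apply([0,0,1]); print("dl",np.degrees(np.arctan2(-z@xh,-z[2])),s["eef_pos"])
c=snap("wrist","w9"); im=np.load("pics/w9.npy").astype(int); m=(im[:,:,1]-im[:,:,0]>60)&(im[:,:,2]>120)
n,l,st,ce=cv2.connectedComponentsWithStats(m.astype(np.uint8)); print([(x.tolist(),y.round(1).tolist()) for x,y in zip(st[1:],ce[1:]) if x[4]>40]); print(proj(c,mid+.0945*yh),proj(c,mid+.055*yh))
E
```

```text
dl 25.148783238647823 [0.4793328  0.31667152 0.08047572]
[([285, 0, 59, 132, 7368], [314.1, 64.5]), ([236, 169, 112, 42, 3400], [293.6, 189.1]), ([356, 175, 50, 36, 1580], [380.5, 191.9])]
(np.float64(323.81752847303426), np.float64(64.31664777617158)) (np.float64(323.84513572694317), np.float64(185.73647845768085))
```

```bash
cat > roll.py <<'E'
from ctl import *
def corners(rho,d,c):
    n=np.array([0,0,np.cos(rho)])+xh*np.sin(rho); t=xh*np.cos(rho)-np.array([0,0,np.sin(rho)])
    return np.array([proj(c,mid+d+(.0945+a*.0225)*yh+.0055*n+b*.0105*t) for a,b in((-1,-1),(1,-1),(1,1),(-1,1))])
def measure(fn,free):
    c=load(fn); im=np.load(f"pics/{fn}.npy").astype(int); m=((im[:,:,1]-im[:,:,0]>60)&(im[:,:,2]>120)).astype(np.uint8)
    n,l,st,ce=cv2.connectedComponentsWithStats(m); C=np.array(proj(c,mid+.0945*yh))
    k=1+np.argmin([np.hypot(*(e-C))+(1e4 if q[4]<200 else 0) for q,e in zip(st[1:],ce[1:])]); m=(l==k)
    print(st[k],C)
    r=np.arange(st[k][1]+8,st[k][1]+st[k][3]-8,3); L=np.array([np.flatnonzero(m[i])[[0,-1]]+[-.5,.5] for i in r])
    f2=lambda q0,q1:q0[0]+(r-q0[1])*(q1[0]-q0[0])/(q1[1]-q0[1])
    def f(v):
        q=corners(v[0],v[1]*xh+(v[2] if free else 0)*np.array([0,0,1]),c)
        return np.r_[f2(q[0],q[1])-L[:,0],f2(q[3],q[2])-L[:,1],np.array(v[1:])*1000*2]
    for g in(-.6,0,.6):
        s=least_squares(f,[g,0,0]); print("rho",s.x[0].round(3),"d",s.x[1:].round(4),"rms",np.sqrt(np.mean(s.fun**2)).round(2))
E
python3 - <<'E'
from roll import *
measure("w9",True); measure("w9",False)
s=ctrl.get_state(); tz=R.from_quat(s["tcp_rot"]).apply([0,0,1]); print("axis from grip",s["eef_pos"]-.005*tz, mid)
c=load("w9");im=np.load("pics/w9.npy").astype(int)
for k in(.066,.07): u,v=proj(c,mid+k*yh); print(u,v,im[int(v),int(u)-30:int(u)+31:2].mean(1).astype(int).tolist())
E
```

```text
[ 285    0   59  132 7368] [323.81752847  64.31664778]
rho -0.124 d [-0.0005  0.0003] rms 0.29
rho -0.124 d [-0.0005  0.0003] rms 0.29
rho 1.039 d [-0.0052  0.0023] rms 1.31
[ 285    0   59  132 7368] [323.81752847  64.31664778]
rho -0.121 d [-0.0006  0.    ] rms 0.3
rho -0.121 d [-0.0006  0.    ] rms 0.3
rho 1.006 d [-0.0062  0.    ] rms 1.42
axis from grip [0.48138379 0.3171462  0.08498413] [0.48049261 0.31713258 0.085     ]
323.8379751127867 154.24328607699755 [94, 95, 96, 97, 97, 97, 97, 95, 96, 96, 96, 95, 94, 94, 92, 91, 91, 91, 92, 91, 90, 86, 84, 80, 77, 74, 74, 70, 67, 64, 63]
323.8352763118269 142.3736536732789 [97, 97, 97, 99, 98, 98, 99, 97, 98, 97, 97, 97, 96, 96, 94, 94, 93, 93, 93, 93, 92, 89, 85, 82, 78, 77, 75, 73, 70, 66, 65]
```

Request:
send_rows:
  moves: "0.01 0 0 0 -0.002 0 -1;0.0195 0 0 0 -0.003 0 -1;0.0195 0 0 0 -0.003 0 -1;0.0195 0 0 0 -0.003 0 -1"

```text
time: 33.3
eef_pos: [0.4788, 0.3165, 0.0807]
tcp_rot: [0.603, 0.748, -0.216, -0.171]
contact_force: [6.1, 0.6, 2.2]
opening: 0.272
finger_force: 42.5
```

```bash
python3 - <<'E'
from roll import *
snap("wrist","w10"); measure("w10",True)
s=ctrl.get_state(); z=R.from_quat(s["tcp_rot"]).apply([0,0,1]); print("dl",np.degrees(np.arctan2(-z@xh,-z[2])))
E
```

```text
[ 285    0   59  133 7368] [323.60527728  64.28549213]
rho -0.005 d [-0.0004  0.0003] rms 0.29
rho -0.005 d [-0.0004  0.0003] rms 0.29
rho 1.16 d [-0.0048  0.0029] rms 1.29
dl 32.010183843891184
```

Request:
send_rows:
  moves: "0 0 0 0 0 0 0;0 0 0 0 0 0 0;0 0 0 0 0 0 0;0 0 0 0 0 -0.2 0;0 0 0 0 0 -0.45 0;0 0 0 0 0 -0.7 0;-0.03 0 0 0 -0.1 -0.7 0;-0.06 0 0 0 -0.3 -0.7 0;-0.09 0 0 0 -0.5 -0.7 0;-0.12 0 0 0 -0.6 -0.65 0;-0.12 0 0 0 -0.6 -0.65 0;-0.12 0 0 0 -0.6 -0.65 0"

```text
time: 34.85
eef_pos: [0.4466, 0.3106, 0.255]
tcp_rot: [0.624, 0.776, 0.073, 0.061]
contact_force: [0.5, -0.5, 0.7]
opening: 0.501
finger_force: 0.0
```

```bash
python3 - <<'E'
from roll import *
snap("wrist","w11"); measure("w11",True); measure("w11",False); print(ctrl.get_state()["eef_pos"])
c=snap("top","t11"); d=snap("side","s11")
a=np.load("pics/t11.npy")[100:330,150:550]; b=np.load("pics/s11.npy")[140:440,200:500]; w=np.load("pics/w11.npy")
out=np.zeros((600,800,3),np.uint8); out[:300,:520]=cv2.resize(a,(520,300)); out[300:,:300]=b; out[300:,300:700]=cv2.resize(w,(400,300)); cv2.imwrite("pics/c11.png",out)
E
```

```text
[ 314   79   27   57 1500] [326.69176187 108.83980271]
rho -0.197 d [0.     0.0001] rms 0.41
rho -0.197 d [0.     0.0001] rms 0.41
rho -0.197 d [0.     0.0001] rms 0.41
[ 314   79   27   57 1500] [326.69176187 108.83980271]
rho -0.195 d [0. 0.] rms 0.41
rho -0.195 d [0. 0.] rms 0.41
rho -0.195 d [0. 0.] rms 0.41
[0.44750709 0.31071597 0.25519615]
```

View pics/c11.png

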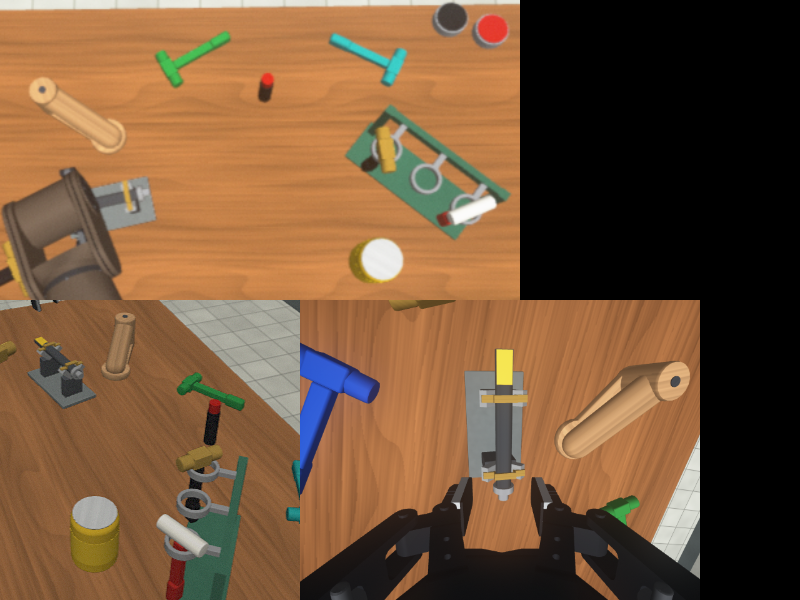

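```bash
python3 - <<'E'
from roll import *
s=ctrl.get_state();R0=R.from_quat(s["tcp_rot"])
P,Q=sw(50,.10); P=P+.05*yh
q=chk(s["eef_pos"],R0,P,Q,s["qpos"]); print(P,rows(P,Q))
E
```

```text
q end [0.41 0.78 1.22 0.16 2.   0.19]
[0.54094483 0.38148798 0.14606482] (array([ 0.1693,  0.0006, -0.0003]), array([0.2493, 0.4161, 0.6339]))
```

Request:
send_rows:
  moves: "0.03 0 0 0.05 0.15 0;0.06 0 0 0.1 0.3 0"

```text
invalid input
```

Request:
send_rows:
  moves: "0.03 0 0 0.05 0.15 0 0;0.06 0 0 0.1 0.3 0 0;0.09 0 0 0.15 0.42 0.1 0;0.12 0 0 0.2 0.42 0.3 0;0.15 0 0 0.25 0.42 0.5 0;0.169 0 0 0.25 0.42 0.63 0;0.169 0 0 0.25 0.42 0.63 0;0.169 0 0 0.25 0.42 0.63 0"

```text
time: 36.0
eef_pos: [0.5408, 0.3817, 0.1474]
tcp_rot: [0.57, 0.706, -0.329, -0.263]
contact_force: [-0.2, 0.6, -0.1]
opening: 0.5
finger_force: 0.0
```

```bash
python3 - <<'E'
from roll import *
snap("wrist","w12"); measure("w12",True); measure("w12",False)
s=ctrl.get_state(); z=R.from_quat(s["tcp_rot"]).apply([0,0,1]); print("dl",np.degrees(np.arctan2(-z@xh,-z[2])))
E
```

```text
[ 307  146   22   71 1498] [324.72829878 180.99445759]
rho 0.043 d [-0.0005  0.0006] rms 0.32
rho 0.043 d [-0.0005  0.0006] rms 0.32
rho 0.043 d [-0.0005  0.0006] rms 0.32
[ 307  146   22   71 1498] [324.72829878 180.99445759]
rho 0.044 d [-0.0012  0.    ] rms 0.44
rho 0.044 d [-0.0012  0.    ] rms 0.44
rho 0.044 d [-0.0012  0.    ] rms 0.44
dl 49.572819153456216
```

```bash
python3 -c "
from plant import ctrl
print(ctrl.sign_off())"
```

```text
the job is handed in; nothing more can be done
None
```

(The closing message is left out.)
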